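Slide the bronze test block under its holder's spring clip

TASK

Load the bronze test block into its holder: press the clip's red thumb rail down with one fingertip and keep it down while the other fingertip pushes the block along the bed, beneath the raised clip foot, until it is fully home against the end stop; then let go so that the clip holds the block. Only press and push: do not lift or tilt the block, do not let the clip drop on it before it is home, and leave the other things on the bench alone.

Things in the scene. Friction and masses are not known exactly. Their poses are not given: they have to be found in the camera images.
- holder: Low metal holder fixed to the bench: dark base plate 184 (x) x 124 (y) x 6 mm with an aluminium bed. Origin: centre of the underside, on the bench. Its x is the pushing direction (away from the robot), y left, z up. In its frame, mm: bed top z = 22, bed centre line y = -17; guide strips along both sides, 63 apart, 6 above the bed; end stop face x = 74; two bearing posts 30 high at y = 25, x = -84 and 80.
- block: Flat bronze block 84 x 60 x 10 mm, 0.3 to 0.55 kg, lying flat on the bed between the guides (1.5 mm play each side). Origin: centre of its underside; its y axis is the long side and points along the holder's +x, its z up. It starts 23 to 35 mm short of home, front end before the clip's foot; its near end, at holder x = -45 to -33 mm, is to be pushed to x = -10 mm.
- home (a point): Where the block's origin is when the block is fully home against the end stop: on the bed, at x = 32, y = -17, z = 22 mm in the holder's frame. Axes as the holder's.
- slot (a point): Middle of the floor of the finger slot in the front part of the bed, on the bed's centre line and 11 mm below its top (z = 11 mm): 26 mm wide, from the bed's front end (holder x = -84 mm) to x = -14 mm, open at the front. It lets a fingertip reach low behind the block's near end. The pushing fingertip should stay within 20 mm of the centre line.
- clip (a joint): Spring clip, a rocker on a shaft along the holder's x at y = 25, z = 22.5 mm. Radians: 0 = at rest, foot 3 mm over the empty bed, blocking the block; 0.24 = foot resting on the block; 0.25 = just clear of its top; 0.44 = rail fully down at its stop, foot 15 mm over the bed. Pressing the rail raises the foot: 3 N to start, about 7 N fully down; springs back when let go.
- rail (a point): Centre of the clip's thumb rail, a round red bar of 14 mm diameter along the holder's x, 77 mm to the near and 73 mm to the far side of this point. At rest at x = 0, y = 48.5, z = 27.5 mm in the holder's frame (top 34 mm above the bench); fully down its top is 24 mm above the bench, 8 mm below the block's top. 65 mm to the left of the bed's centre line. A fingertip may press it anywhere and slide along it.
- foot (a point): Underside of the near end of the clip's dark steel foot (18 mm long along x, 8 mm wide) that comes down on the block: at rest at x = 56, y = -5, z = 25 mm in the holder's frame; its arm stands up to 39 mm above the bench at rest and 47 mm raised.
- tweezers: Steel tweezers, 149 x 20 x 9 mm, lying on the orange cloth to the left of the holder; leave alone. Origin at the underside's centre.
- brush: Flux brush with a wooden handle, 147 x 18 x 10 mm, lying along the right side of the holder; leave alone. Origin at the underside's centre.
- solder_bar: Bright solder bar, 186 x 16 x 12 mm, lying beyond the holder to its left, beside the hot plate; leave alone. Origin at the underside's centre.
- timer: Small white timer, 62 x 68 x 21 mm, at the far left of the bench; leave alone. Origin at the underside's centre.
- pliers: Long-nose pliers with red grips, 161 x 52 x 11 mm, at the far left of the bench; leave alone. Origin at the underside's centre.

How it is judged:
By the outcome, as a careful person would: the job done as asked, in the order asked, and still so for the second after the job is handed in, with the robot touching nothing.
It also fails if it takes over 42 s, if anything falls off the work surface, if the arm or the gripper's body presses on something with over 40 N, if the wrist force passes 120 N, or if a joint passes its speed limit or range.

ROBOT

A 6-joint arm with a two-finger parallel gripper is mounted at the origin on a cart in front of the work surface, level with it; the furniture and walls round the work are solid. World frame = base frame: x ahead of the robot, y to its left, z up, the work surface at z = 0. Lengths are in mm, angles in degrees, forces in N, time in s.
With the tool pointing down it reaches from about 275 to 850 mm from the base axis. Payload 5.2 kg.
Tool frame: the origin (TCP) lies midway between the tips of the shut fingers; the grasp point (between the pads) lies 19 mm behind it (env.grip_point_offset is the distance from the TCP to the grasp point, in mm); z points along the fingers, y is the direction in which the jaws open and shut (so a half turn about z gives the same grasp; the last joint's range is limited). The gripper opens to 85 mm and grips with 20 to 120 N. Pads are 22 mm wide; open, the fingers measure 114 mm over their backs; the gripper's body (76 mm by 85 mm) begins 54 mm behind the grasp point. The pads swing forward as they close: fully open they stand 13 mm farther back than shut.
Start: joints at [-82.896, 14.817, 87.949, -0, 77.235, -11.62], TCP at [176.579, -520.889, 231.31] pointing down, gripper open.
Joint ranges: [-179.93, 179.93], [-52.35, 119.4], [10.71, 147.94], [-69.91, 249.91], [12.55, 155.21], [-178.61, 178.61]. Speed limits (degrees/s): [147.25, 147.25, 180, 180, 180, 180].

INTERFACE

Orientations are given as [roll, pitch, yaw] about the fixed x, y, z axes, in that order (R = Rz(yaw) Ry(pitch) Rx(roll)).
In Python, from workcell import env gives the robot as it stands. The module is installed in compiled form; this text tells all that it offers.
- The arm moves only by the tool move_arm, never from a script. Its argument "steps" is a list of rows, each a list of 2 entries, a list of its own where there are three numbers: the shift along the tool's x, y, z in cm, then the turn, a rotation vector about the tool's x, y, z in rad. In form: [[[dx, dy, dz], [ax, ay, az]], ...]. A call has 1 to 12 rows; each row is the pose to reach, as a shift and turn from the pose measured when the call began, along the tool's axes at that moment; what a row does not reach only later rows make up. A row lasts 1/12 s, in which the tool goes at most 41.7 mm and 7.16 degrees, less where a joint would pass 70% of its speed; a pose out of reach is approached as far as the arm can. A call with a gripper value outside its range is refused whole. "gripper" is the finger opening in cm, from 0 to 8.54, set as the call begins (left out, the last holds). The fingers move at their own pace and stop on an object; "squeeze" is the grip in N (left out, the last holds). Time passes only in rows, so rows that repeat a pose let the fingers close. It gives the time, the measured TCP pose, the force and the opening at its end, in the units of the state.
- env.get_state(): the state, without advancing time (a new reading comes with each control period).
- env.capture(name): name is "scene" or "top"; returns a dict with "pixels" (480x640x3 uint8, red, green, blue), "depth" (480x640 float32, mm along the optical axis (not along the pixel's ray), 0 where there is no reading), "fx", "fy", "cx", "cy" (pixels), "rvec" (rotation vector, rad) and "tvec" (3), from world to camera coordinates, as OpenCV has them. Camera axes: x right, y down, z forward; pixel columns grow to the right and rows downward; lengths in mm; the calibration is good to about 2 mm. A picture is of the moment at which its call begins.
- env.sign_off(): hands the job in, once; it reports no verdict.
Trained networks look in the newest picture that a camera, given by its name, has taken for a name from the list of things; names that differ only in an ending like _2 or _b are one class to them, and where a whole thing is asked for, a point or a joint stands for the part that bears it (a point fixed in the world has none). Each returns a list of dicts, best first, with "confidence" (0 to 1); they miss things now and then, are a little off and sometimes report something else, mostly with a low value. They report only what shows in the picture. A call takes as long as a camera call.
- env.silhouettes(camera, label): "pixels" (480x640 bool, what is visible of it) and "xy" ([column, row] in pixels, amid what is visible of it).
The state is a dict: "time": time; "joint_positions": joint angles; "qd": joint speeds; "joint_torque": joint torques, N m; "position": TCP position; "tool_rot": TCP orientation; "contact_force": force on the tool from outside, world axes, zero at the start; "torque": the same for the moment, N m; "grip_width": opening from 0.0 (shut) to 1.0 (fully open).
Only numpy, scipy, OpenCV 4.12 (cv2) and the standard library are available. Lean on these libraries where they do the work, as an engineer would, in place of code of your own. Each camera call takes 0.05 s, during which the arm holds its last target.

## Working session

There is one attempt and no reset: what is moved stays moved. The work goes in short steps, Python scripts to look and compute and a tool call to move; the robot and the scene stay as the last step left them, time stands still between calls to the robot, and variables do not carry over. Pictures are saved under pics/ and viewed, and the job is handed in when it is done.

Besides the shell and the picture viewer there is one more tool, called after "Request:" in YAML: its name, and indented under it one key for each argument. move_arm: Moves the arm, as the interface text tells. Its arguments: {"type":"object","properties":{"steps":{"type":"array"},"gripper":{"type":"number"},"squeeze":{"type":"number"}},"required":["steps"]}

```bash
mkdir -p pics; python3 - <<'E'
from workcell import env
import cv2,numpy as np
print(env.get_state())
for n in("scene","top"):
    c=env.capture(n)
    cv2.imwrite(f"pics/{n}0.png",c["pixels"][:,:,::-1])
    np.savez(f"{n}0.npz",**c)
    print(n,c["fx"],c["cx"],c["cy"],c["rvec"],c["tvec"])
    for l in("holder","block","rail","foot","clip"):
        for d in env.silhouettes(n,l)[:2]: print(n,l,d["confidence"],d["xy"],d["pixels"].sum())
E
```

```text
{'time': 0.0, 'joint_positions': array([-8.28960488e+01,  1.48599848e+01,  8.80108804e+01, -2.04898159e-03,
        7.72356027e+01, -1.16190006e+01]), 'qd': array([ 0.03235408, -0.04560789, -0.07708059,  0.03803538,  0.05352871,
        0.07305525]), 'joint_torque': array([ 3.73706662e-04, -4.46018171e+01, -2.90569425e+01, -3.75611198e-04,
        1.15746286e-02, -1.80172412e-05]), 'position': array([ 176.49411247, -520.3496487 ,  230.46927181]), 'tool_rot': array([-1.79895311e+02, -1.94863507e-02,  1.87233885e+01]), 'contact_force': array([-0.39221846, -0.58903469, -1.03046636]), 'torque': array([-0.02934106,  0.02429589,  0.0103319 ]), 'grip_width': 0.9990360036155158}
scene 507.71380326844763 328.622205008817 241.70646287382266 [ 1.83818801  1.96050558 -0.57737962] [ -94.82835238 -407.7586646  2054.25536429]
scene holder 0.82 [222.9, 236.4] 1204
scene block 0.73 [210.0, 226.9] 333
scene rail 0.85 [229.6, 233.1] 279
scene foot 0.58 [224.5, 236.6] 340
scene clip 0.74 [225.3, 235.0] 376
top 470.8574095495018 310.0472331444518 237.28708205701395 [ 2.19901484 -2.15505413  0.11760439] [ 110.51972894  519.52957632 1297.45004443]
top holder 0.87 [438.0, 257.8] 2054
top block 0.9 [453.1, 252.3] 633
top rail 0.67 [436.8, 244.6] 565
top foot 0.81 [436.9, 249.1] 509
top clip 0.62 [439.3, 244.8] 543
```

```bash
python3 - <<'E'
import cv2
a=cv2.imread("pics/top0.png");cv2.imwrite("pics/top0c.png",cv2.resize(a[190:310,360:520],(800,600),interpolation=cv2.INTER_CUBIC))
a=cv2.imread("pics/scene0.png");cv2.imwrite("pics/scene0c.png",cv2.resize(a[180:300,150:310],(800,600),interpolation=cv2.INTER_CUBIC))
E
```

```text
(no output)
```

View pics/top0.png

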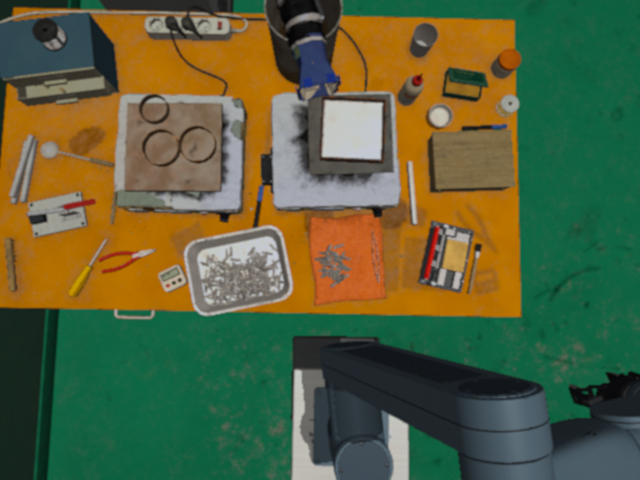

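View pics/scene0.png

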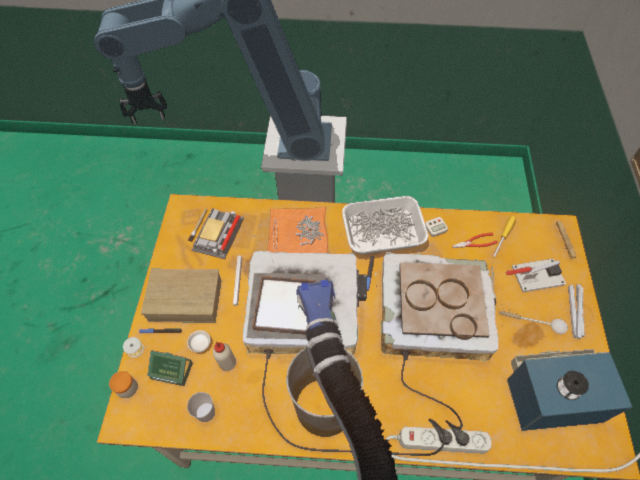

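```bash
sleep 1
```

```text
(no output)
```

View pics/top0c.png

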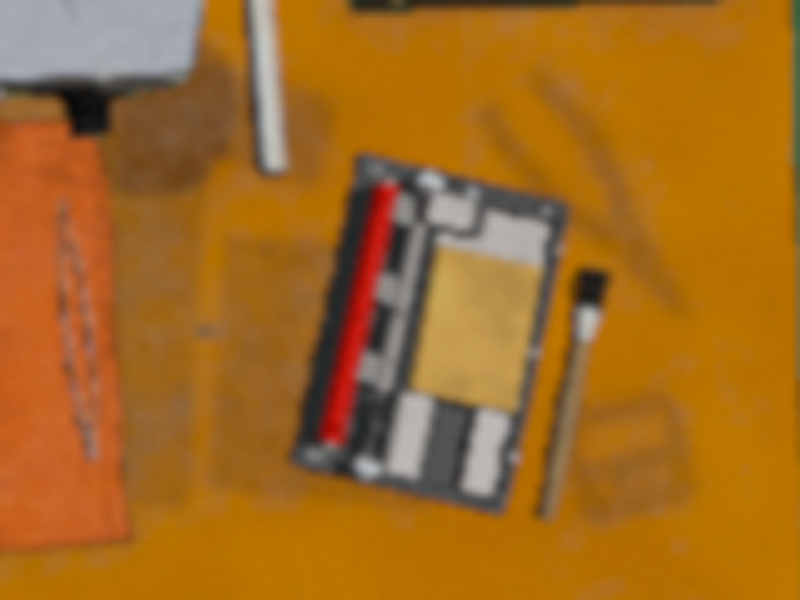

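View pics/scene0c.png

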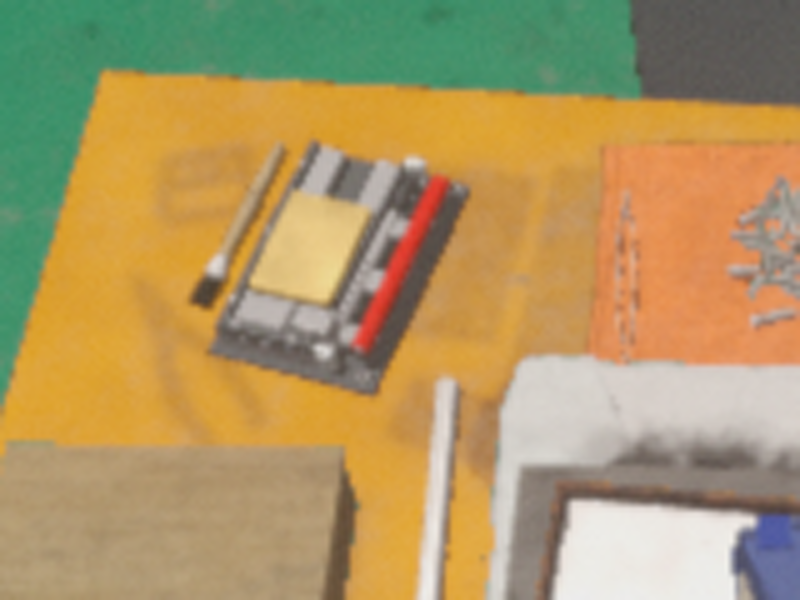

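Both views agree on the layout. The holder is at about (438,258) in top, turned slightly clockwise. The red rail is on its left, the bronze block sits between the guides, and the brush lies to the right. Next I fit the poses.

```bash
cat > fit.py <<'E'
import cv2,numpy as np
from scipy.optimize import least_squares
def cam(f):
    c=dict(np.load(f)); K=np.array([[c["fx"],0,c["cx"]],[0,c["fy"],c["cy"]],[0,0,1.]]); return c,K
def proj(c,K,P): return cv2.projectPoints(np.asarray(P,float).reshape(-1,1,3),c["rvec"],c["tvec"],K,None)[0][:,0]
def H(p,P):
    t=p[2];R=np.array([[np.cos(t),-np.sin(t),0],[np.sin(t),np.cos(t),0],[0,0,1]])
    return np.asarray(P,float)@R.T+np.array([p[0],p[1],0])
def boxpts(x0,x1,y0,y1,z0,z1): return np.array([[x,y,z] for x in(x0,x1) for y in(y0,y1) for z in(z0,z1)])
S=8
def soft(c,K,P,roi):   # antialiased hull mask
    x0,y0,w,h=roi; q=(proj(c,K,P)-[x0,y0]+.5)*S-.5
    hull=cv2.convexHull(q.astype(np.float32))
    m=np.zeros((h*S,w*S),np.float32); cv2.fillConvexPoly(m,np.round(hull*16).astype(np.int32),1,shift=4)
    return cv2.GaussianBlur(cv2.resize(m,(w,h),interpolation=cv2.INTER_AREA),(0,0),.7)
def railpts(dz=0):
    a=np.linspace(0,2*np.pi,16)
    return np.array([[x,48.5+7*np.cos(t),27.5+7*np.sin(t)] for x in(-77,73) for t in a])
def masks(c,roi):
    x0,y0,w,h=roi; im=c["pixels"][y0:y0+h,x0:x0+w].astype(np.float32)
    r,g,b=im[...,0],im[...,1],im[...,2]
    red=np.clip((r-g-60)/110,0,1)*np.clip((1.5*60-g)/50,0,1)
    return red,im
E
python3 - <<'E'
from fit import *
c,K=cam("top0.npz")
im=c["pixels"]
for n,x,y in(("rail",432,252),("block",455,252),("bench",500,220),("plate",447,281)): print(n,im[y,x],c["depth"][y,x])
# back-project depth for holder centre
R=cv2.Rodrigues(c["rvec"])[0]
def bp(u,v,z):
    d=R.T@np.array([(u-c["cx"])/c["fx"],(v-c["cy"])/c["fy"],1]);o=-R.T@c["tvec"];s=(z-o[2])/d[2];return o+s*d
cor=[(360,155),(568,205),(505,510),(292,462)]
pts=[bp(360+a/5-.4,190+b/5-.4,6) for a,b in cor]
print(np.round(pts,1),np.mean(pts,0))
print(bp(436.8,244.6,30),bp(453.1,252.3,32))
c,K=cam("scene0.npz");im=c["pixels"]
for n,x,y in(("rail",232,232),("block",212,229)): print(n,im[y,x])
E
```

```text
rail [187  26  17] 1314.0139
block [191 152  77] 1314.1917
bench [185 114   0] 1361.5945
plate [82 84 81] 1329.6414
[[ 574.3 -226.5    6. ]
 [ 547.9 -345.8    6. ]
 [ 373.6 -307.7    6. ]
 [ 398.3 -187.     6. ]] [ 473.52406416 -266.76256979    6.        ]
[ 503.4575095  -234.28531629   30.        ] [ 482.64218563 -279.25392921   32.        ]
rail [137  70  62]
block [232 201 134]
```

```bash
cat > fit2.py <<'E'
from fit import *
def run(tf,sf,quiet=False,fixed=None):
    views=[]
    ct,Kt=cam(tf); cs,Ks=cam(sf)
    for c,K,roi in((ct,Kt,(400,205,90,100)),(cs,Ks,(180,195,75,75))):
        x0,y0,w,h=roi; im=c["pixels"][y0:y0+h,x0:x0+w].astype(np.float32)
        r,g,b=im[...,0],im[...,1],im[...,2]
        red=np.clip((r-g-15)/90,0,1)*np.clip((1-(g/np.maximum(r,1)-.35)/.2),0,1)
        gold=np.clip((r-b-45)/40,0,1)*np.clip((b/np.maximum(r,1)-.12)/.15,0,1)*np.clip((g/np.maximum(r,1)-.6)/.1,0,1)
        views.append((c,K,roi,red,gold))
    def res(p,vs):
        out=[]
        for c,K,roi,red,gold in vs:
            m=soft(c,K,H(p[:3],railpts()),roi); k=cv2.dilate(m,np.ones((7,7)))>0.01
            out.append(((m-red)*k).ravel())
            B=boxpts(p[3]-42,p[3]+42,-47,13,22,32)
            m=soft(c,K,H(p[:3],B),roi); k=cv2.dilate(m,np.ones((5,5)))>0.01
            out.append(((m-gold)*k).ravel())
        return np.concatenate(out)
    from scipy.optimize import minimize
    for nm,vs in(("top",views[:1]),("scene",views[1:]),("both",views)):
        best=None
        for x in(-2,5):
            s=minimize(lambda q:(res(q*np.array([1,1,.01,1]),vs)**2).sum(),np.array([473.5,-266.8,np.radians(-12.3)*100,x]),method="Nelder-Mead",options=dict(initial_simplex=np.array([473.5,-266.8,-21.5,x])+np.vstack([np.zeros(4),np.diag([5,5,4,8])]),maxiter=500,xatol=.02,fatol=1e-3))
            if best is None or s.fun<best.fun: best=s
        p=best.x*np.array([1,1,.01,1]); print(nm,np.round([p[0],p[1],np.degrees(p[2]),p[3],p[3]-42],2),round(best.fun,2))
    return p,views
if __name__=="__main__":
    p,views=run("top0.npz","scene0.npz")
    for i,(c,K,roi,red,gold) in enumerate(views):
        x0,y0,w,h=roi
        v=cv2.resize(c["pixels"][y0:y0+h,x0:x0+w,::-1].copy(),None,fx=6,fy=6,interpolation=cv2.INTER_CUBIC)
        def d(P,col):
            q=(proj(c,K,H(p,P))-[x0,y0]+.5)*6
            cv2.polylines(v,[cv2.convexHull(q.astype(np.float32)).astype(np.int32)],True,col,1)
        d(railpts(),(255,0,0)); d(boxpts(p[3]-42,p[3]+42,-47,13,22,32),(0,255,0)); d(boxpts(-92,92,-62,62,0,6),(255,0,255)); d([[-84,-30,22],[-14,-30,22],[-14,-4,22],[-84,-4,22]],(255,255,0))
        g=np.hstack([v,cv2.cvtColor((cv2.resize(np.vstack([red,gold]),None,fx=3,fy=3)*255).astype(np.uint8),cv2.COLOR_GRAY2BGR)])
        cv2.imwrite(f"pics/fit{i}.png",g[:600,:800]); print(g.shape)
E
python3 fit2.py
```

```text
top [ 474.08 -267.27  -12.11    3.86  -38.14] 51.18
scene [ 469.52 -268.31  -11.79    5.52  -36.48] 92.66
both [ 472.45 -267.98  -12.49    4.81  -37.19] 164.29
(600, 810, 3)
(450, 675, 3)
```

View pics/fit0.png

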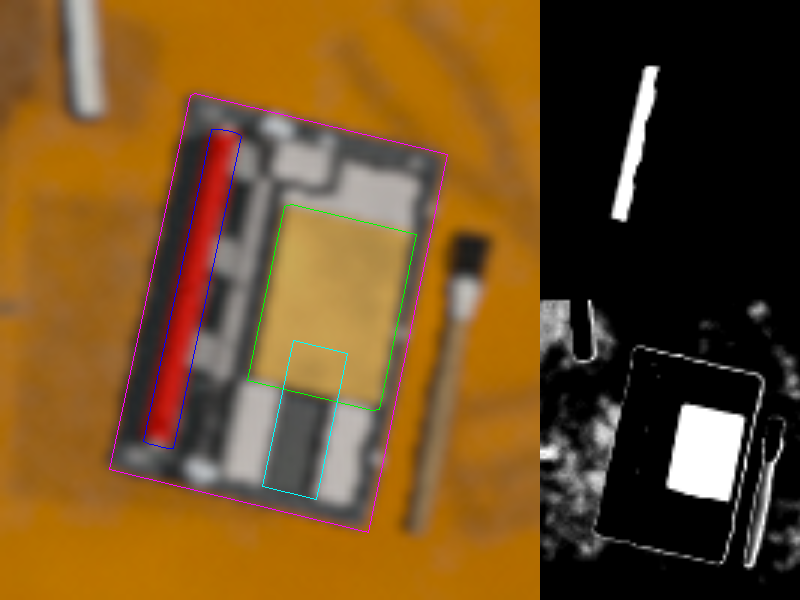

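View pics/fit1.png

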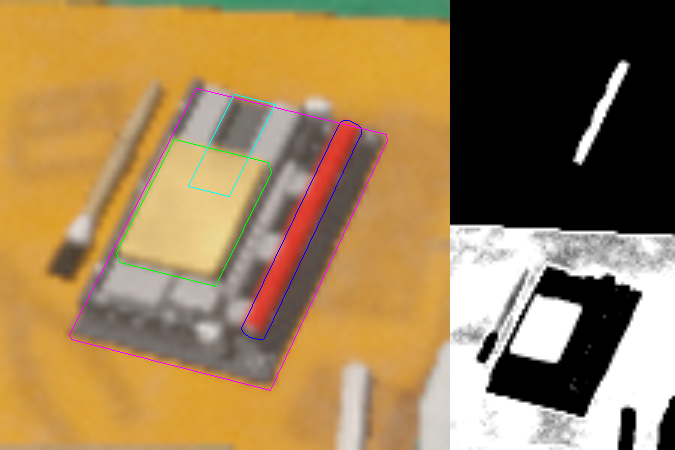

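```bash
cat > tgt.py <<'E'
import numpy as np,sys
from workcell import env
from scipy.spatial.transform import Rotation as Ro
p=[473.3,-267.6,np.radians(-12.2)]
def goal(hx,hy,z,roll=0.):
    c,s=np.cos(p[2]),np.sin(p[2])
    return np.array([p[0]+c*hx-s*hy,p[1]+s*hx+c*hy,z])
def rel(hx,hy,z):
    s=env.get_state();R=Ro.from_euler("xyz",s["tool_rot"],degrees=True)
    G=Ro.from_euler("xyz",[180,0,np.degrees(p[2])],degrees=True)
    d=goal(hx,hy,z)-s["position"]
    print("shift cm",np.round(R.inv().apply(d)/10,3),"turn",np.round((R.inv()*G).as_rotvec(),4))
def where():
    s=env.get_state();d=s["position"]-[p[0],p[1],0]
    c,q=np.cos(p[2]),np.sin(p[2])
    f=s["contact_force"]
    print("t",round(s["time"],2),"holder frame",np.round([c*d[0]+q*d[1],-q*d[0]+c*d[1],d[2]],2),"rot",np.round(s["tool_rot"],2),"F(h)",np.round([c*f[0]+q*f[1],-q*f[0]+c*f[1],f[2]],2),"T",np.round(s["torque"],2),"grip",s["grip_width"])
if __name__=="__main__":
    where()
    if len(sys.argv)>3: rel(*map(float,sys.argv[1:4]))
E
python3 tgt.py -66 15.75 110
```

```text
t 0.6 holder frame [-236.51 -310.27  231.33] rot [180.     0.    18.72] F(h) [-0.21 -0.1  -0.31] T [-0.01 -0.02  0.03] grip 0.999242123100706
shift cm [ 31.382 -19.205  12.132] turn [0.     0.     0.5397]
```

Request:
move_arm:
  steps:
    - [[3.1, -1.9, 0], [0, 0, 0.054]]
    - [[6.2, -3.8, 0], [0, 0, 0.108]]
    - [[9.4, -5.7, 0], [0, 0, 0.162]]
    - [[12.5, -7.7, 0.5], [0, 0, 0.216]]
    - [[15.7, -9.6, 1.5], [0, 0, 0.27]]
    - [[18.8, -11.5, 3.0], [0, 0, 0.324]]
    - [[22, -13.4, 5], [0, 0, 0.378]]
    - [[25.1, -15.4, 7], [0, 0, 0.432]]
    - [[28.2, -17.3, 9], [0, 0, 0.486]]
    - [[30.5, -18.7, 11], [0, 0, 0.54]]
    - [[31.38, -19.2, 12.1], [0, 0, 0.54]]
    - [[31.38, -19.2, 12.1], [0, 0, 0.54]]
  gripper: 5.1

```text
time: 1.6
position: [412.0, -234.9, 108.0]
tool_rot: [-179.8, 0.2, -12.0]
contact_force: [-0.3, 0.5, 0.6]
grip_width: 0.601
```

```bash
python3 - <<'E'
from tgt import *
import cv2
where();rel(-66,15.75,60)
for n,r in(("top",(390,200,120,90)),("scene",(150,160,120,90))):
    c=env.capture(n);x,y,w,h=r;np.savez(n+"1.npz",**c)
    cv2.imwrite(f"pics/{n}1.png",cv2.resize(c["pixels"][y:y+h,x:x+w,::-1],(800,600),interpolation=cv2.INTER_CUBIC))
E
```

```text
t 1.6 holder frame [-66.79  18.99 107.99] rot [-179.83    0.22  -12.01] F(h) [-0.36  0.44  0.58] T [ 0.03 -0.02  0.01] grip 0.6005606745703165
shift cm [0.097 0.339 4.798] turn [-0.003   0.0039  0.0033]
```

View pics/scene1.png

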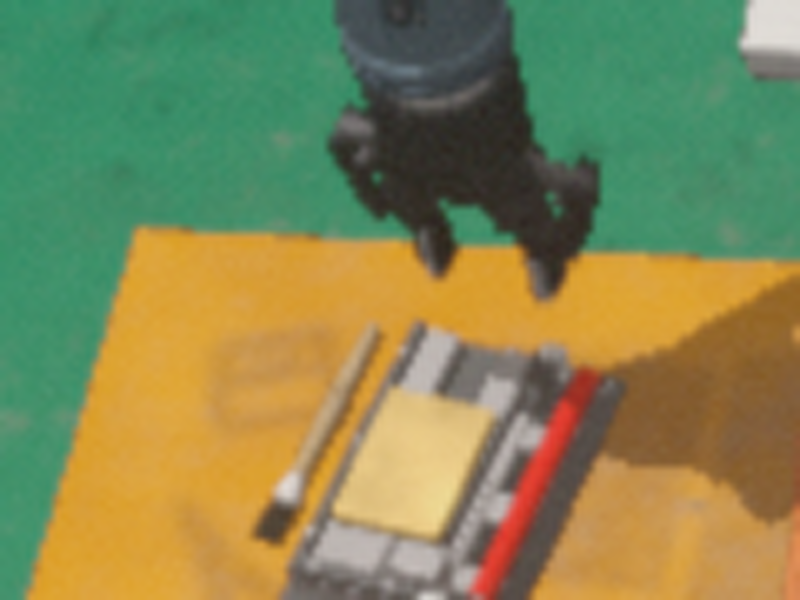

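View pics/top1.png

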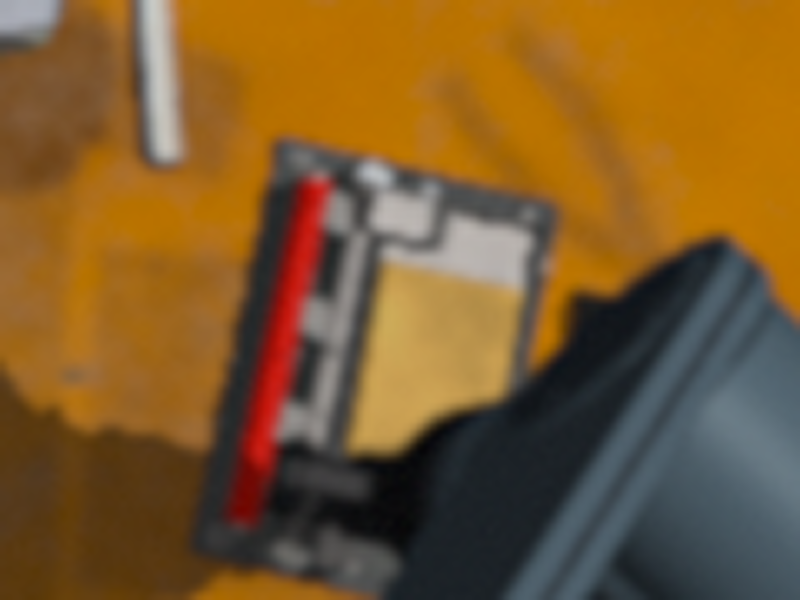

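```bash
python3 - <<'E'
from tgt import *
from fit import *
c,K=cam("scene1.npz");R=cv2.Rodrigues(c["rvec"])[0]
x,y,w,h=150,160,120,90
cr=c["pixels"][190:210,205:245,::-1]
cv2.imwrite("pics/tip1.png",cv2.resize(cr,(800,400),interpolation=cv2.INTER_NEAREST))
for hy in np.arange(-30,70,5):
  pass
from tgt import p,goal
for z in(108,112,116):
  for dy in(-37,-33,-29,-25,25,29,33,37):
    print(z,dy,np.round(proj(c,K,[goal(-66.8,19+dy,z)])[0],1))
E
```

```text
108 -37 [215.4 200.3]
108 -33 [216.5 200.5]
108 -29 [217.6 200.8]
108 -25 [218.7 201. ]
108 25 [232.2 204.2]
108 29 [233.3 204.5]
108 33 [234.4 204.7]
108 37 [235.5 205. ]
112 -37 [215.2 199.6]
112 -33 [216.3 199.8]
112 -29 [217.4 200.1]
112 -25 [218.5 200.3]
112 25 [232.  203.5]
112 29 [233.1 203.8]
112 33 [234.2 204. ]
112 37 [235.3 204.3]
116 -37 [215.  198.9]
116 -33 [216.1 199.1]
116 -29 [217.2 199.4]
116 -25 [218.3 199.6]
116 25 [231.9 202.8]
116 29 [232.9 203.1]
116 33 [234.  203.3]
116 37 [235.1 203.6]
```

View pics/tip1.png

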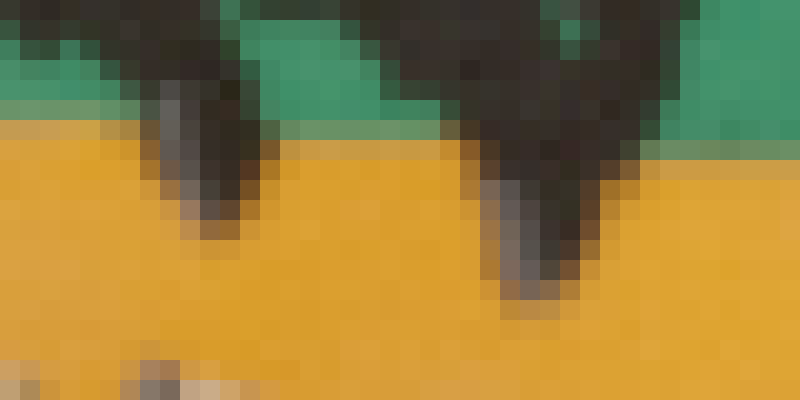

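```bash
python3 tgt.py -66 15.5 50
```

```text
t 1.7 holder frame [-65.94  15.85 110.34] rot [ 1.80e+02  4.00e-02 -1.21e+01] F(h) [-0.19 -0.17  0.49] T [-0.02 -0.02 -0.02] grip 0.596721098544665
shift cm [-3.000e-03  3.500e-02  6.034e+00] turn [0.     0.0006 0.0017]
```

Request:
move_arm:
  steps:
    - [[0, 0.03, 2], [0, 0, 0]]
    - [[0, 0.03, 4], [0, 0, 0]]
    - [[0, 0.03, 5.5], [0, 0, 0]]
    - [[0, 0.03, 6.0], [0, 0, 0]]
    - [[0, 0.03, 6.0], [0, 0, 0]]
    - [[0, 0.03, 6.0], [0, 0, 0]]
  gripper: 5.5

```text
time: 2.2
position: [412.3, -239.8, 51.3]
tool_rot: [179.9, -0.0, -12.2]
contact_force: [-0.4, -0.1, 0.1]
grip_width: 0.643
```

```bash
python3 - <<'E'
from tgt import *
import cv2
where();rel(-66,15.5,40)
for n,r in(("top",(390,200,120,90)),("scene",(180,180,80,60))):
    c=env.capture(n);x,y,w,h=r;np.savez(n+"2.npz",**c)
    cv2.imwrite(f"pics/{n}2.png",cv2.resize(c["pixels"][y:y+h,x:x+w,::-1],(800,600),interpolation=cv2.INTER_CUBIC))
E
```

```text
t 2.2 holder frame [-65.5  14.3  51.3] rot [ 1.7995e+02 -3.0000e-02 -1.2170e+01] F(h) [-0.38 -0.16  0.09] T [-0.02 -0.04 -0.02] grip 0.6433703641884677
shift cm [-0.05  -0.121  1.13 ] turn [ 0.0009 -0.0006  0.0005]
```

View pics/scene2.png

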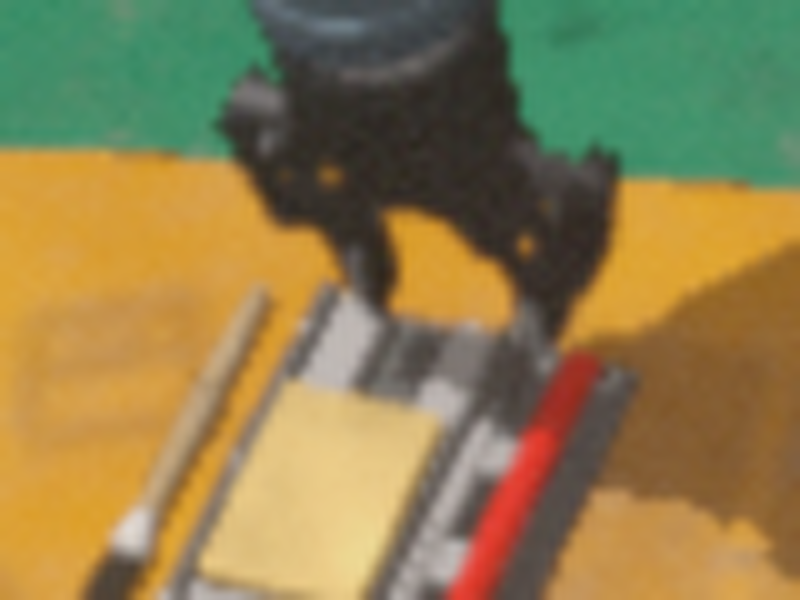

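```bash
python3 - <<'E'
from tgt import *
from fit import *
c,K=cam("scene2.npz");R=cv2.Rodrigues(c["rvec"])[0]
cv2.imwrite("pics/tip2.png",cv2.resize(c["pixels"][195:225,205:245,::-1],(800,600),interpolation=cv2.INTER_NEAREST))
where()
ps=[469.5,-268.3,np.radians(-11.8)]
pt=[474.1,-267.3,np.radians(-12.1)]
for q,n in((ps,"s"),(p,"p")):
  print(n,[np.round(proj(c,K,H(q,[[x,48.5,34.5]]))[0],2) for x in(-77,-66,-55,-20)])
# tip predicted from robot pose
for z in(51,55,59):
  print(z,[np.round(proj(c,K,[goal(-65.5+dx,14.3+s*31.5,z)])[0],2) for s in(-1,1) for dx in(-11,0,11)])
E
```

```text
t 2.3 holder frame [-65.13  14.49  51.63] rot [ 1.7992e+02 -9.0000e-02 -1.2150e+01] F(h) [-0.13  0.35  0.51] T [ 0.   -0.02 -0.02] grip 0.6429960328290856
s [array([237.56, 213.83]), array([236.45, 216.24]), array([235.33, 218.66]), array([231.71, 226.48])]
p [array([237.69, 214.81]), array([236.56, 217.22]), array([235.42, 219.65]), array([231.73, 227.47])]
51 [array([219.67, 208.07]), array([218.47, 210.47]), array([217.27, 212.88]), array([236.24, 212.  ]), array([235.09, 214.42]), array([233.93, 216.86])]
55 [array([219.47, 207.4 ]), array([218.27, 209.79]), array([217.06, 212.21]), array([236.07, 211.33]), array([234.92, 213.75]), array([233.76, 216.19])]
59 [array([219.27, 206.72]), array([218.07, 209.12]), array([216.86, 211.53]), array([235.9 , 210.66]), array([234.75, 213.08]), array([233.58, 215.52])]
```

View pics/tip2.png

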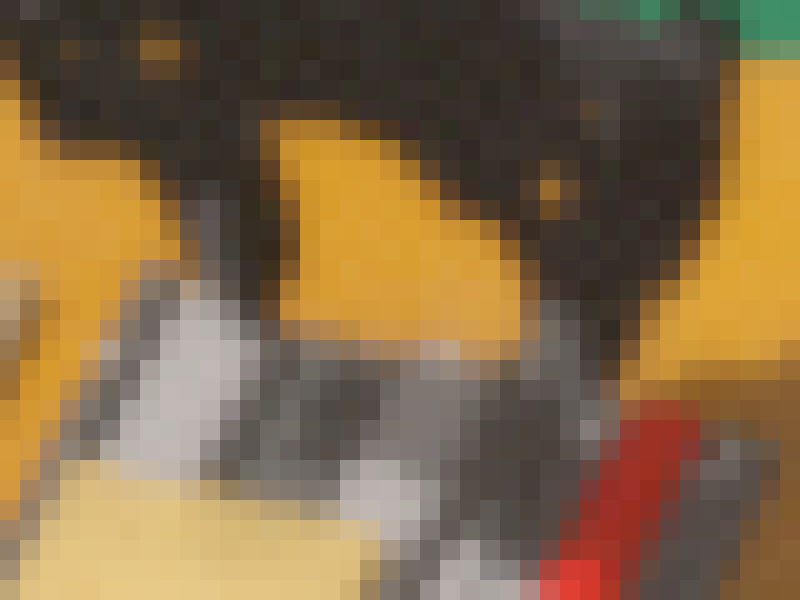

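View pics/top2.png

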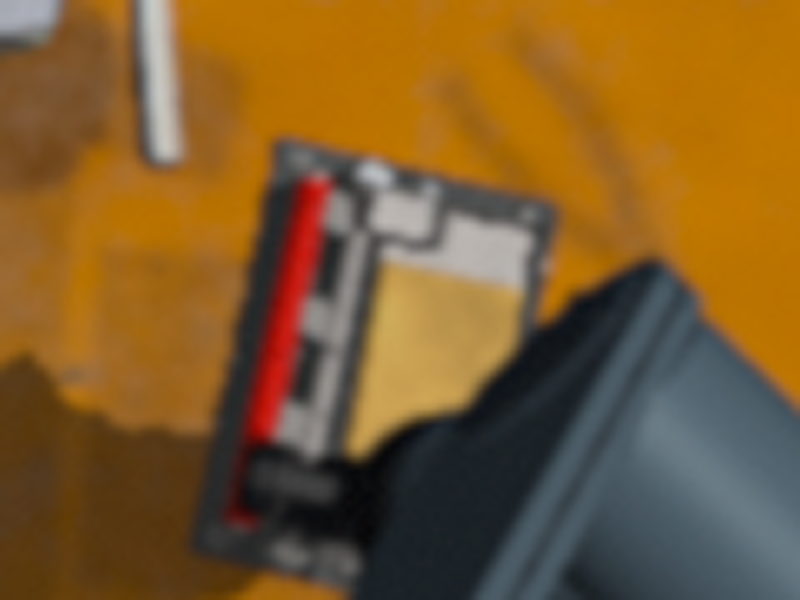

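```bash
python3 tgt.py -66 15.3 36;python3 tgt.py -66 15.3 36
```

```text
t 2.3 holder frame [-65.13  14.49  51.63] rot [ 1.7992e+02 -9.0000e-02 -1.2150e+01] F(h) [-0.13  0.35  0.51] T [ 0.   -0.02 -0.02] grip 0.6429960328290856
shift cm [-0.089 -0.084  1.563] turn [ 0.0014 -0.0015  0.001 ]
t 2.3 holder frame [-65.13  14.49  51.63] rot [ 1.7992e+02 -9.0000e-02 -1.2150e+01] F(h) [-0.13  0.35  0.51] T [ 0.   -0.02 -0.02] grip 0.6429960328290856
shift cm [-0.089 -0.084  1.563] turn [ 0.0014 -0.0015  0.001 ]
```

Request:
move_arm:
  steps:
    - [[-0.05, -0.05, 0.6], [0, 0, 0]]
    - [[-0.05, -0.05, 1.2], [0, 0, 0]]
    - [[-0.05, -0.05, 1.55], [0, 0, 0]]
    - [[-0.05, -0.05, 1.55], [0, 0, 0]]
    - [[-0.05, -0.05, 1.55], [0, 0, 0]]
    - [[-0.05, -0.05, 1.55], [0, 0, 0]]

```text
time: 2.8
position: [412.4, -239.0, 36.1]
tool_rot: [179.9, -0.1, -12.1]
contact_force: [0.1, 0.5, -0.2]
grip_width: 0.643
```

```bash
python3 tgt.py -66 15.3 30
```

```text
t 2.8 holder frame [-65.6   15.05  36.06] rot [ 1.7992e+02 -8.0000e-02 -1.2130e+01] F(h) [ 0.02  0.54 -0.2 ] T [-0.02 -0.01  0.06] grip 0.6428611520651191
shift cm [-0.041 -0.026  0.606] turn [ 0.0013 -0.0013  0.0011]
```

Next I step down, feeling for the rail.

Request:
move_arm:
  steps:
    - [[0, 0, 0.2], [0, 0, 0]]
    - [[0, 0, 0.4], [0, 0, 0]]
    - [[0, 0, 0.4], [0, 0, 0]]
    - [[0, 0, 0.4], [0, 0, 0]]

```text
time: 3.13
position: [412.3, -239.0, 31.9]
tool_rot: [179.9, -0.1, -12.1]
contact_force: [-0.2, -0.1, -0.3]
grip_width: 0.645
```

```bash
python3 tgt.py
```

```text
t 3.13 holder frame [-65.69  15.1   31.93] rot [ 1.7993e+02 -6.0000e-02 -1.2140e+01] F(h) [-0.18 -0.16 -0.32] T [-0.03  0.06  0.05] grip 0.6446864142270252
```

Request:
move_arm:
  steps:
    - [[0, 0, 0.2], [0, 0, 0]]
    - [[0, 0, 0.3], [0, 0, 0]]
    - [[0, 0, 0.3], [0, 0, 0]]
    - [[0, 0, 0.3], [0, 0, 0]]

```text
time: 3.47
position: [412.5, -238.7, 29.1]
tool_rot: [180.0, -0.1, -12.1]
contact_force: [1.7, 2.8, 4.8]
grip_width: 0.644
```

```bash
python3 tgt.py
```

```text
t 3.47 holder frame [-65.5   15.37  29.08] rot [ 1.7995e+02 -8.0000e-02 -1.2140e+01] F(h) [1.07 3.12 4.82] T [ 0.56 -0.25 -0.05] grip 0.644285274024101
```

Request:
move_arm:
  steps:
    - [[0, 0, 0.15], [0, 0, 0]]
    - [[0, 0, 0.3], [0, 0, 0]]
    - [[0, 0, 0.3], [0, 0, 0]]
    - [[0, 0, 0.3], [0, 0, 0]]

```text
time: 3.8
position: [412.6, -238.4, 26.2]
tool_rot: [180.0, -0.1, -12.1]
contact_force: [1.2, 4.2, 5.2]
grip_width: 0.646
```

```bash
python3 - <<'E'
from tgt import *
import cv2
where()
for n,r in(("top",(390,200,120,90)),("scene",(180,180,80,60))):
    c=env.capture(n);x,y,w,h=r;np.savez(n+"3.npz",**c)
    cv2.imwrite(f"pics/{n}3.png",cv2.resize(c["pixels"][y:y+h,x:x+w,::-1],(800,600),interpolation=cv2.INTER_CUBIC))
where()
E
```

```text
t 3.8 holder frame [-65.48  15.75  26.21] rot [ 1.7998e+02 -8.0000e-02 -1.2150e+01] F(h) [0.25 4.35 5.18] T [ 0.74 -0.23 -0.06] grip 0.6455509865595969
t 3.9 holder frame [-65.48  15.55  26.22] rot [ 1.7996e+02 -9.0000e-02 -1.2140e+01] F(h) [0.69 3.74 4.91] T [ 0.72 -0.24  0.  ] grip 0.6447275361909068
```

View pics/scene3.png

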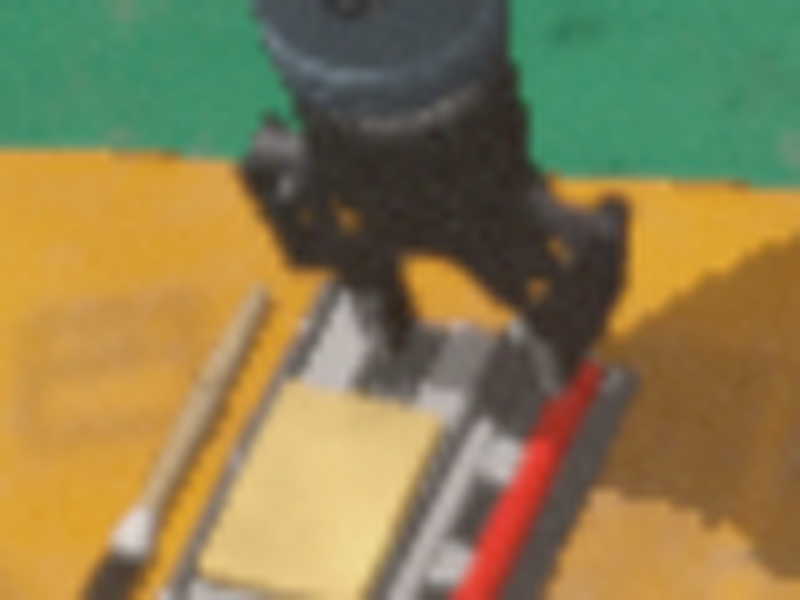

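Request:
move_arm:
  steps:
    - [[0, 0, 0.15], [0, 0, 0]]
    - [[0, 0, 0.3], [0, 0, 0]]
    - [[0, 0, 0.3], [0, 0, 0]]
    - [[0, 0, 0.3], [0, 0, 0]]

```text
time: 4.23
position: [412.6, -238.3, 23.3]
tool_rot: [180.0, -0.1, -12.1]
contact_force: [1.8, 3.6, 5.5]
grip_width: 0.646
```

```bash
python3 tgt.py
```

```text
t 4.23 holder frame [-65.49  15.86  23.28] rot [ 1.7999e+02 -8.0000e-02 -1.2140e+01] F(h) [1.   3.9  5.46] T [ 0.87 -0.24 -0.09] grip 0.6463726789342964
```

Request:
move_arm:
  steps:
    - [[0, 0, 0.1], [0, 0, 0]]
    - [[0, 0, 0.2], [0, 0, 0]]
    - [[0, 0, 0.2], [0, 0, 0]]

```text
time: 4.48
position: [412.7, -238.0, 21.4]
tool_rot: [-180.0, -0.1, -12.2]
contact_force: [1.4, 3.9, 5.8]
grip_width: 0.643
```

```bash
python3 tgt.py
```

```text
t 4.48 holder frame [-65.46  16.18  21.39] rot [-1.7998e+02 -9.0000e-02 -1.2160e+01] F(h) [0.55 4.08 5.83] T [ 0.89 -0.28 -0.03] grip 0.6433443212688899
```

Request:
move_arm:
  steps:
    - [[0, 0, 0.1], [0, 0, 0]]
    - [[0, 0, 0.15], [0, 0, 0]]
    - [[0, 0, 0.15], [0, 0, 0]]

```text
time: 4.73
position: [412.8, -237.7, 20.0]
tool_rot: [-180.0, -0.1, -12.2]
contact_force: [1.5, 3.3, 6.5]
grip_width: 0.645
```

```bash
python3 - <<'E'
from tgt import *
import cv2
where()
for n,r in(("top",(390,200,120,90)),("scene",(180,180,80,60))):
    c=env.capture(n);x,y,w,h=r;np.savez(n+"4.npz",**c)
    cv2.imwrite(f"pics/{n}4.png",cv2.resize(c["pixels"][y:y+h,x:x+w,::-1],(800,600),interpolation=cv2.INTER_CUBIC))
where()
E
```

```text
t 4.73 holder frame [-65.47  16.39  20.03] rot [-1.7997e+02 -9.0000e-02 -1.2160e+01] F(h) [0.8  3.51 6.46] T [ 0.76 -0.2  -0.05] grip 0.6451019619868816
t 4.83 holder frame [-65.46  16.38  20.07] rot [-1.7997e+02 -9.0000e-02 -1.2160e+01] F(h) [-0.5   3.92  6.58] T [ 0.81 -0.28  0.01] grip 0.6412845086878599
```

View pics/scene4.png

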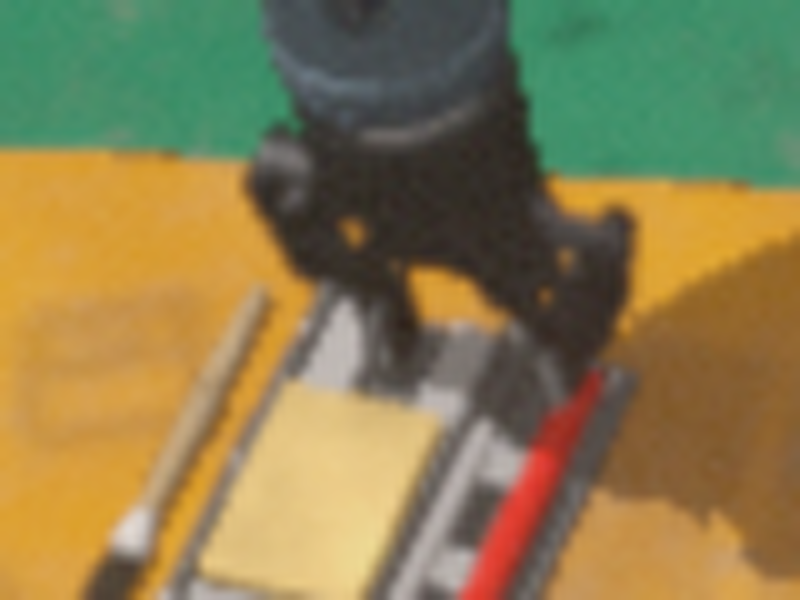

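View pics/top4.png

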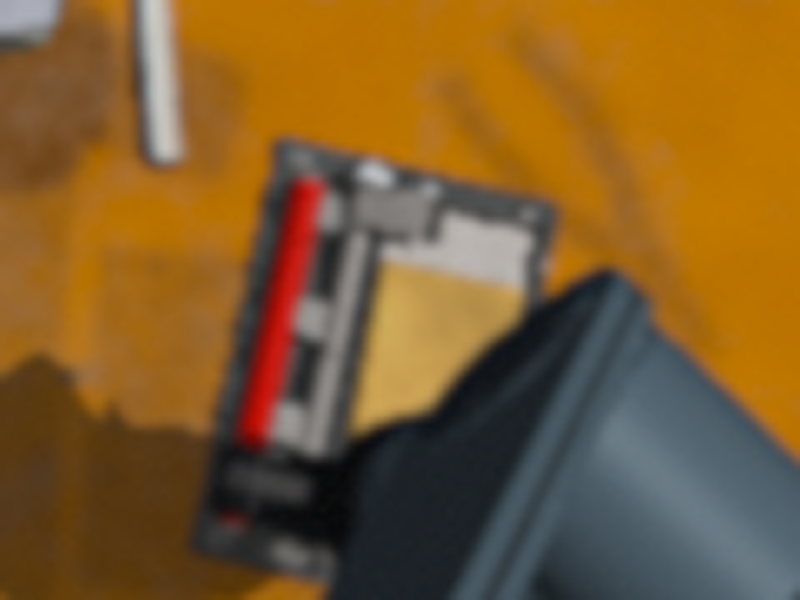

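Request:
move_arm:
  steps:
    - [[0.2, 0.02, 0.05], [0, 0, 0]]
    - [[0.5, 0.02, 0.05], [0, 0, 0]]
    - [[0.8, 0.02, 0.05], [0, 0, 0]]
    - [[1.1, 0.02, 0.05], [0, 0, 0]]
    - [[1.3, 0.02, 0.05], [0, 0, 0]]
    - [[1.3, 0.02, 0.05], [0, 0, 0]]
    - [[1.3, 0.02, 0.05], [0, 0, 0]]

```text
time: 5.42
position: [424.2, -240.6, 19.7]
tool_rot: [-180.0, 0.0, -12.1]
contact_force: [-4.9, 0.3, 9.2]
grip_width: 0.64
```

```bash
python3 tgt.py
```

```text
t 5.42 holder frame [-53.65  15.98  19.7 ] rot [-1.7998e+02  5.0000e-02 -1.2100e+01] F(h) [-4.85 -0.76  9.17] T [0.43 0.69 0.23] grip 0.6396753426874275
```

Request:
move_arm:
  steps:
    - [[0.3, 0, 0.03], [0, 0, 0]]
    - [[0.5, 0, 0.03], [0, 0, 0]]
    - [[0.7, 0, 0.03], [0, 0, 0]]
    - [[0.9, 0, 0.03], [0, 0, 0]]
    - [[1.0, 0, 0.03], [0, 0, 0]]
    - [[1.0, 0, 0.03], [0, 0, 0]]

```text
time: 5.92
position: [428.9, -241.7, 19.4]
tool_rot: [-179.9, 0.6, -11.9]
contact_force: [-17.7, -0.2, 19.7]
grip_width: 0.643
```

```bash
python3 - <<'E'
from tgt import *
import cv2
where()
for n,r in(("top",(390,200,120,90)),("scene",(180,180,80,60))):
    c=env.capture(n);x,y,w,h=r;np.savez(n+"5.npz",**c)
    cv2.imwrite(f"pics/{n}5.png",cv2.resize(c["pixels"][y:y+h,x:x+w,::-1],(800,600),interpolation=cv2.INTER_CUBIC))
where()
E
```

```text
t 5.92 holder frame [-48.91  15.95  19.44] rot [-179.94    0.65  -11.95] F(h) [-17.28  -3.96  19.66] T [0.33 3.04 0.2 ] grip 0.6433294411135655
t 6.02 holder frame [-48.95  15.95  19.42] rot [-179.94    0.64  -11.96] F(h) [-16.76  -3.48  18.15] T [0.35 3.03 0.22] grip 0.6475958531293804
```

View pics/scene5.png

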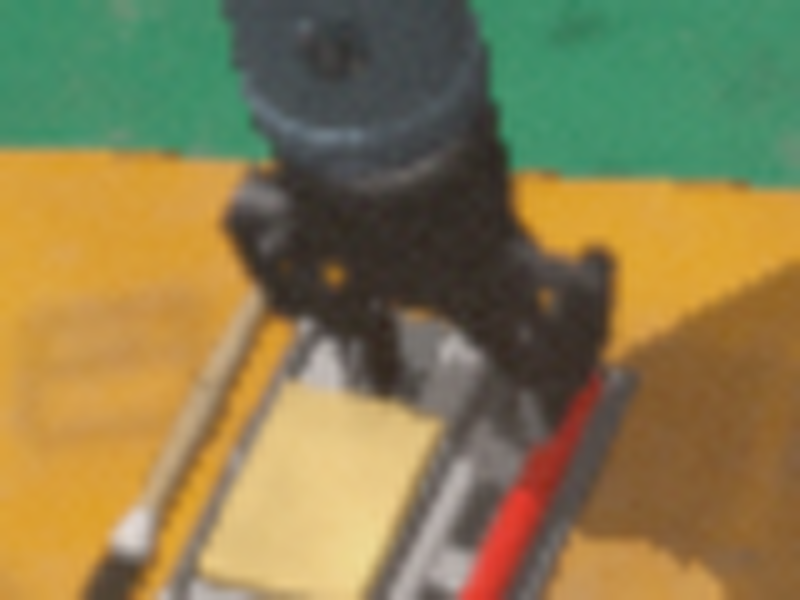

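View pics/top5.png

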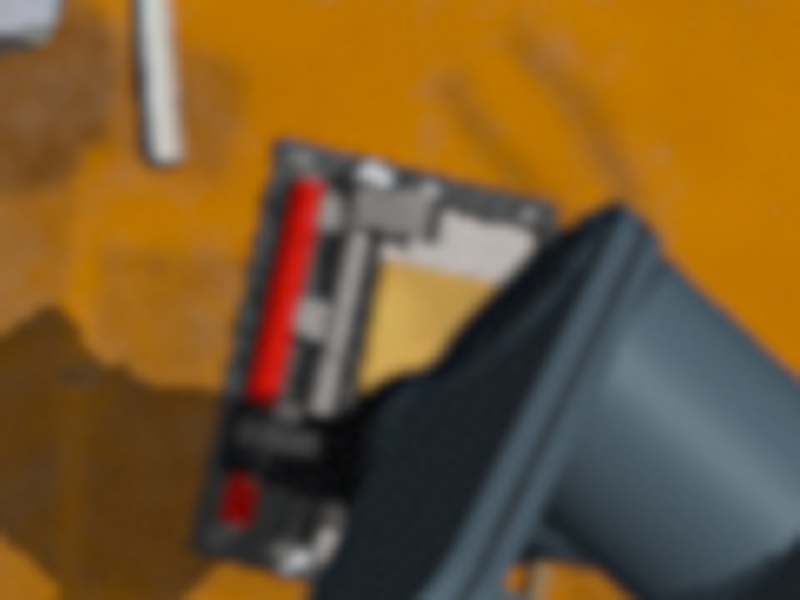

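Request:
move_arm:
  steps:
    - [[0, 0, -0.05], [0, 0, 0]]
    - [[0, 0, -0.08], [0, 0.005, 0]]
    - [[0, 0, -0.08], [0, 0.011, 0]]
    - [[0, 0, -0.08], [0, 0.011, 0]]

```text
time: 6.35
position: [428.0, -242.1, 20.5]
tool_rot: [-180.0, 0.1, -11.9]
contact_force: [-3.3, 1.3, 6.3]
grip_width: 0.647
```

```bash
python3 tgt.py -45 15.5 20.2
```

```text
t 6.35 holder frame [-49.68  15.39  20.46] rot [-1.7999e+02  5.0000e-02 -1.1930e+01] F(h) [-3.45  0.56  6.28] T [0.33 0.5  0.11] grip 0.6470348006975319
shift cm [ 0.468 -0.009  0.025] turn [-0.0002  0.0009  0.0048]
```

Request:
move_arm:
  steps:
    - [[0.2, 0, 0.02], [0, 0, -0.003]]
    - [[0.4, 0, 0.02], [0, 0, -0.003]]
    - [[0.6, 0, 0.02], [0, 0, -0.003]]
    - [[0.8, 0, 0.02], [0, 0, -0.003]]
    - [[0.8, 0, 0.02], [0, 0, -0.003]]

```text
time: 6.77
position: [432.2, -242.7, 20.0]
tool_rot: [-179.9, 0.5, -11.7]
contact_force: [-12.1, 1.4, 13.1]
grip_width: 0.643
```

```bash
python3 tgt.py -38 15.5 20.2
```

```text
t 6.77 holder frame [-45.47  15.64  20.  ] rot [-179.93    0.49  -11.68] F(h) [-12.1   -1.15  13.14] T [ 0.23  1.89 -0.06] grip 0.643123382121462
shift cm [ 0.747  0.02  -0.027] turn [-0.0011  0.0085  0.009 ]
```

```bash
python3 - <<'E'
from tgt import *
import cv2
for n,r in(("top",(390,200,120,90)),("scene",(180,180,80,60))):
    c=env.capture(n);x,y,w,h=r;np.savez(n+"6.npz",**c)
    cv2.imwrite(f"pics/{n}6.png",cv2.resize(c["pixels"][y:y+h,x:x+w,::-1],(800,600),interpolation=cv2.INTER_CUBIC))
where()
E
```

```text
t 6.87 holder frame [-45.43  15.64  20.01] rot [-179.94    0.47  -11.68] F(h) [-12.73  -0.28  12.91] T [ 0.28  1.93 -0.1 ] grip 0.6444752185866194
```

View pics/scene6.png

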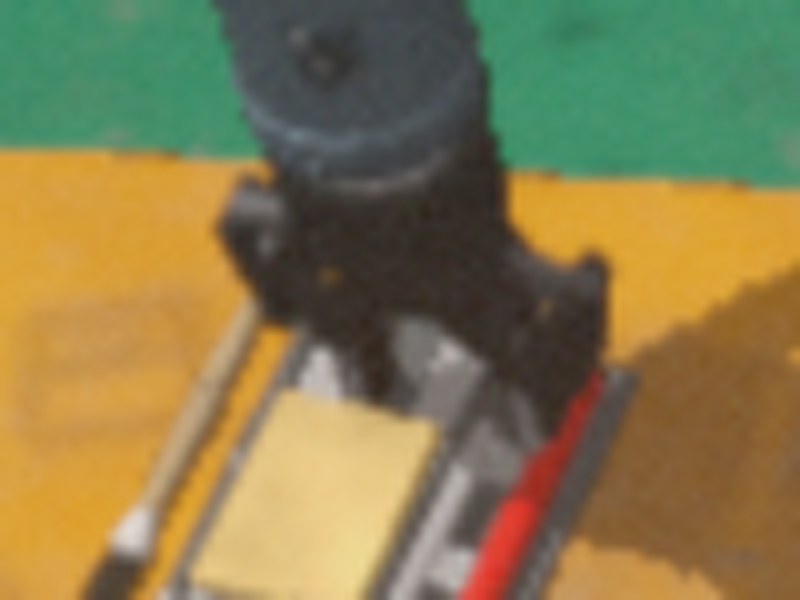

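View pics/top6.png

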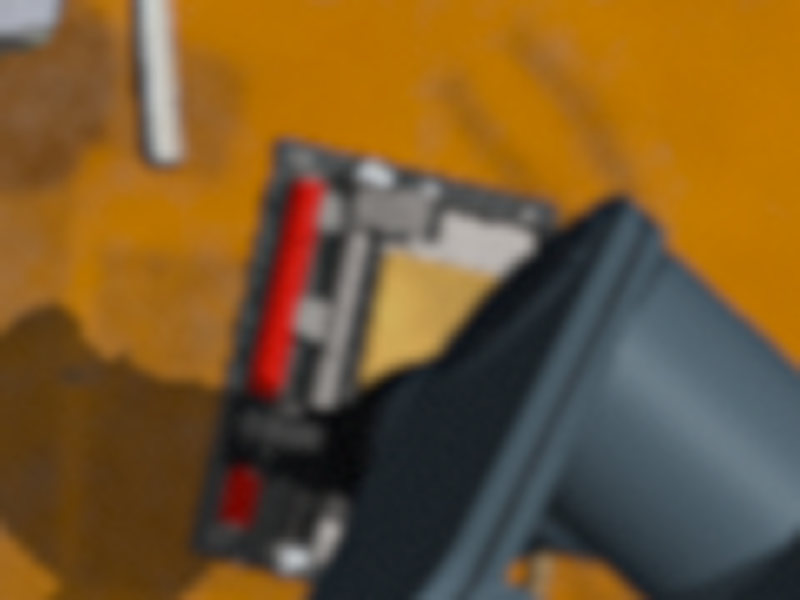

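Request:
move_arm:
  steps:
    - [[0.3, 0.01, 0.0], [0, 0.004, 0.004]]
    - [[0.5, 0.01, 0.0], [0, 0.008, 0.008]]
    - [[0.7, 0.01, 0], [0, 0.008, 0.008]]
    - [[0.9, 0.01, 0], [0, 0.008, 0.008]]
    - [[1.1, 0.01, 0], [0, 0.008, 0.008]]
    - [[1.2, 0.01, 0], [0, 0.008, 0.008]]

```text
time: 7.37
position: [440.0, -244.0, 19.7]
tool_rot: [-179.9, 0.5, -12.1]
contact_force: [-12.2, 2.0, 14.4]
grip_width: 0.642
```

```bash
python3 tgt.py -28 15.5 20.2
```

```text
t 7.37 holder frame [-37.49  16.    19.67] rot [-179.87    0.47  -12.08] F(h) [-12.31  -0.61  14.4 ] T [ 0.41  1.97 -0.08] grip 0.6415473717749979
shift cm [ 0.949  0.052 -0.061] turn [-0.0023  0.0083  0.0021]
```

Request:
move_arm:
  steps:
    - [[0.3, 0.03, -0.02], [0, 0.004, 0]]
    - [[0.5, 0.03, -0.03], [0, 0.008, 0]]
    - [[0.7, 0.03, -0.03], [0, 0.008, 0]]
    - [[0.9, 0.03, -0.03], [0, 0.008, 0]]
    - [[1.1, 0.03, -0.03], [0, 0.008, 0]]
    - [[1.1, 0.03, -0.03], [0, 0.008, 0]]

```text
time: 7.87
position: [446.8, -245.3, 19.6]
tool_rot: [-179.8, 0.5, -12.0]
contact_force: [-12.8, 2.9, 14.2]
grip_width: 0.642
```

```bash
python3 - <<'E'
from tgt import *
import cv2
where();rel(-22,15.5,20.2)
for n,r in(("top",(390,200,120,90)),("scene",(180,180,80,60))):
    c=env.capture(n);x,y,w,h=r;np.savez(n+"7.npz",**c)
    cv2.imwrite(f"pics/{n}7.png",cv2.resize(c["pixels"][y:y+h,x:x+w,::-1],(800,600),interpolation=cv2.INTER_CUBIC))
where()
E
```

```text
t 7.87 holder frame [-30.57  16.17  19.65] rot [-179.79    0.49  -12.01] F(h) [-13.15   0.1   14.23] T [0.58 1.97 0.05] grip 0.6421661157995165
shift cm [ 0.856  0.069 -0.063] turn [-0.0037  0.0085  0.0033]
t 7.97 holder frame [-30.56  16.14  19.67] rot [-179.8     0.47  -12.  ] F(h) [-13.53  -0.47  13.27] T [ 0.51  1.98 -0.04] grip 0.6431088027368531
```

View pics/scene7.png

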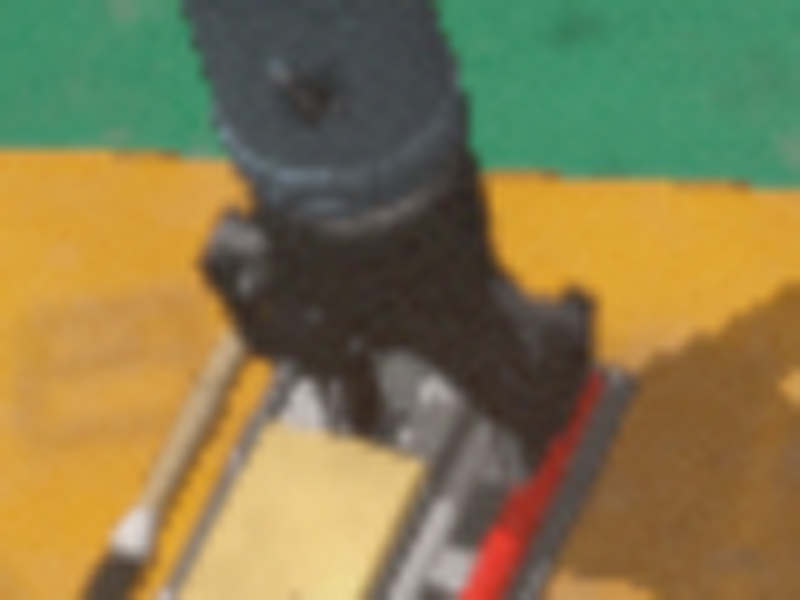

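View pics/top7.png

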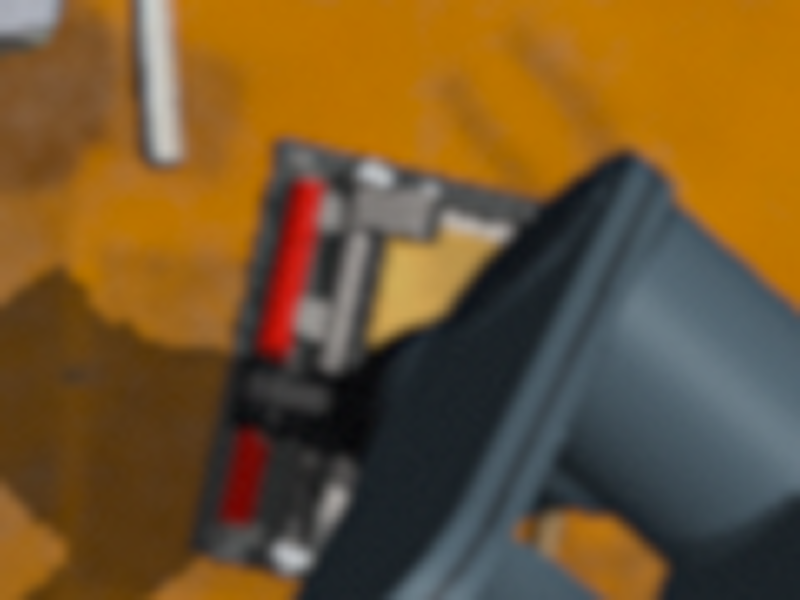

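Request:
move_arm:
  steps:
    - [[0.3, 0.03, -0.02], [-0.001, 0.004, 0]]
    - [[0.5, 0.03, -0.03], [-0.003, 0.008, 0]]
    - [[0.7, 0.03, -0.03], [-0.003, 0.008, 0]]
    - [[0.9, 0.03, -0.03], [-0.003, 0.008, 0]]
    - [[0.9, 0.03, -0.03], [-0.003, 0.008, 0]]

```text
time: 8.38
position: [452.0, -246.4, 19.6]
tool_rot: [-179.9, 0.4, -11.9]
contact_force: [-10.7, 2.6, 12.7]
grip_width: 0.643
```

```bash
python3 tgt.py -22 15.5 20.2
```

```text
t 8.38 holder frame [-25.27  16.25  19.65] rot [-179.89    0.44  -11.93] F(h) [-10.97   0.28  12.66] T [0.67 1.81 0.12] grip 0.6433001383389412
shift cm [ 0.326  0.076 -0.058] turn [-0.0018  0.0077  0.0047]
```

Request:
move_arm:
  steps:
    - [[0.3, 0.02, -0.02], [-0.001, 0.004, 0]]
    - [[0.5, 0.02, -0.02], [-0.001, 0.006, 0]]
    - [[0.6, 0.02, -0.02], [-0.001, 0.006, 0]]
    - [[0.6, 0.02, -0.02], [-0.001, 0.006, 0]]

```text
time: 8.72
position: [453.7, -246.6, 19.6]
tool_rot: [-179.9, 0.6, -11.8]
contact_force: [-13.7, 1.9, 15.0]
grip_width: 0.642
```

```bash
python3 tgt.py -22 15.5 20.2
```

```text
t 8.72 holder frame [-23.58  16.35  19.65] rot [-179.89    0.59  -11.84] F(h) [-13.75  -1.02  15.  ] T [0.5  2.16 0.11] grip 0.6419878698782671
shift cm [ 0.157  0.086 -0.057] turn [-0.0019  0.0104  0.0064]
```

Request:
move_arm:
  steps:
    - [[0.3, 0.02, -0.02], [-0.001, 0.004, 0]]
    - [[0.5, 0.02, -0.02], [-0.001, 0.008, 0.004]]
    - [[0.7, 0.02, -0.02], [-0.001, 0.008, 0.004]]
    - [[0.7, 0.02, -0.02], [-0.001, 0.008, 0.004]]

```text
time: 9.05
position: [454.4, -246.7, 19.6]
tool_rot: [-179.9, 0.9, -12.0]
contact_force: [-20.9, 0.9, 20.6]
grip_width: 0.648
```

```bash
python3 - <<'E'
from tgt import *
import cv2
where();rel(-22,15.5,20.2)
for n,r in(("top",(390,200,120,90)),("scene",(180,195,80,60))):
    c=env.capture(n);x,y,w,h=r;np.savez(n+"8.npz",**c)
    cv2.imwrite(f"pics/{n}8.png",cv2.resize(c["pixels"][y:y+h,x:x+w,::-1],(800,600),interpolation=cv2.INTER_CUBIC))
where()
E
```

```text
t 9.05 holder frame [-22.86  16.44  19.59] rot [-179.87    0.85  -11.97] F(h) [-20.61  -3.54  20.56] T [ 0.44  3.37 -0.12] grip 0.6477760705187263
shift cm [ 0.085  0.094 -0.062] turn [-0.0023  0.0149  0.004 ]
t 9.15 holder frame [-22.85  16.44  19.61] rot [-179.86    0.83  -11.98] F(h) [-19.57  -2.94  19.66] T [ 0.43  3.27 -0.08] grip 0.6454123860949963
```

View pics/scene8.png

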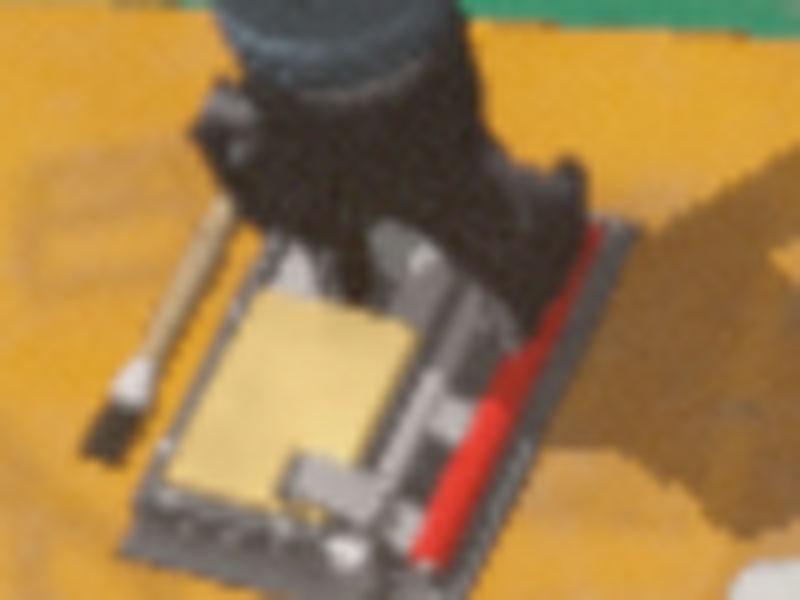

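View pics/top8.png

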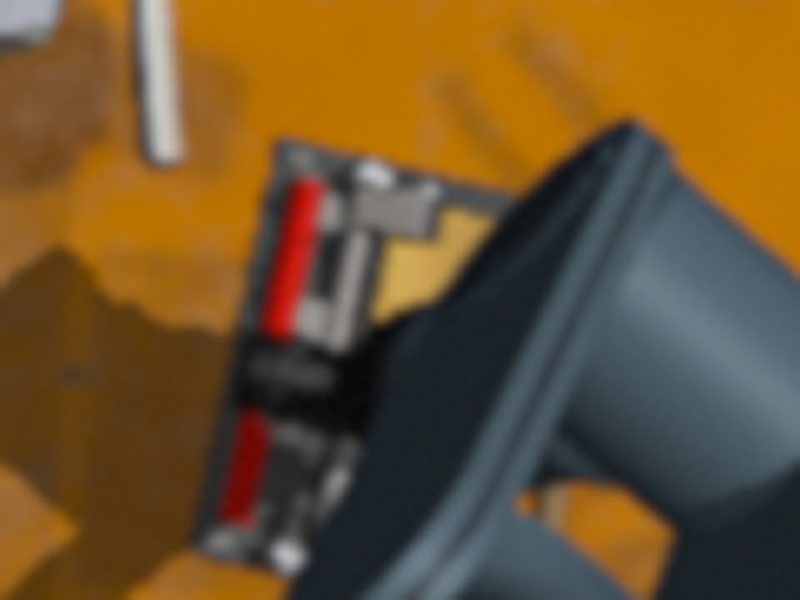

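```bash
cat > edge.py <<'E'
from fit import *
import sys
def edges(f,q,ys,far=True):
    c,K=cam(f);im=c["pixels"].astype(np.float32); g=im[...,0]-im[...,2]
    out=[]
    for lo,hi,sg in((-60,20,1),(20,95,-1)):
        xs=np.arange(lo,hi,.25);prof=0
        for y in ys:
            uv=proj(c,K,H(q,[[x,y,32] for x in xs])).astype(np.float32)
            prof=prof+cv2.remap(g,uv[:,:1].copy(),uv[:,1:].copy(),cv2.INTER_CUBIC)[:,0]
        prof/=len(ys); pl=np.median(prof[xs>5]) if sg>0 else np.median(prof[xs<40])
        # 50% crossing between plateau and background min beyond edge
        if sg>0:
            i=np.where(prof<.5*pl+.5*prof[:].min())[0]; out.append(xs[i.max()] if len(i) else np.nan)
        else:
            i=np.where(prof<.5*pl+.5*prof[xs<84].min())[0]; out.append(xs[i.min()] if len(i) else np.nan)
    return np.round(out,2)
ps=[469.5,-268.3,np.radians(-11.8)]; pt=[474.1,-267.3,np.radians(-12.1)]
if __name__=="__main__":
    for n in sys.argv[1:]:
        print(n,"scene",edges(f"scene{n}.npz",ps,[-42,-38,-34]),"top",edges(f"top{n}.npz",pt,[-18,-14,-10]),edges(f"top{n}.npz",pt,[-42,-38,-34]))
E
python3 edge.py 0 2 4 5 6 7 8
```

```text
0 scene [-35.5  51.5] top [-39.25  45.5 ] [-37.25  46.  ]
2 scene [-35.5  51.5] top [-17.25  45.75] [ 3.25 46.  ]
4 scene [-35.5  51.5] top [-15.    45.75] [ 9.5 20. ]
5 scene [-35.25  51.75] top [ 5. 46.] [-55.5  20. ]
6 scene [-31.75  55.25] top [ 7.75 49.5 ] [-53.  20.]
7 scene [-17.    69.75] top [17.5 20. ] [-46.25  27.75]
8 scene [-9.75 76.  ] top [19.75 20.  ] [-28.75  39.75]
```

Request:
move_arm:
  steps:
    - [[0.3, 0.03, -0.05], [0, 0.008, 0]]
    - [[0.5, 0.03, -0.09], [0, 0.014, 0]]
    - [[0.7, 0.03, -0.09], [0, 0.014, 0]]
    - [[0.7, 0.03, -0.09], [0, 0.014, 0]]

```text
time: 9.48
position: [454.6, -246.8, 19.7]
tool_rot: [-179.8, 0.8, -11.9]
contact_force: [-20.7, 0.4, 16.9]
grip_width: 0.643
```

```bash
python3 tgt.py -22 15.5 20.2
```

```text
t 9.48 holder frame [-22.69  16.37  19.67] rot [-179.76    0.81  -11.91] F(h) [-20.35  -3.96  16.92] T [ 0.03  3.42 -0.41] grip 0.6426709184800373
shift cm [ 0.068  0.087 -0.055] turn [-0.0041  0.0142  0.005 ]
```

Request:
move_arm:
  steps:
    - [[0.3, 0.03, -0.05], [0, 0.008, 0]]
    - [[0.6, 0.03, -0.1], [0, 0.014, 0.004]]
    - [[0.9, 0.03, -0.12], [0, 0.014, 0.004]]
    - [[1.1, 0.03, -0.12], [0, 0.014, 0.004]]
    - [[1.1, 0.03, -0.12], [0, 0.014, 0.004]]

```text
time: 9.9
position: [455.0, -246.8, 19.6]
tool_rot: [-179.6, 1.2, -12.1]
contact_force: [-32.8, 0.8, 24.5]
grip_width: 0.644
```

```bash
python3 - <<'E'
from tgt import *
import cv2
where();rel(-22,15.5,20.2)
for n,r in(("top",(390,200,120,90)),("scene",(180,195,80,60))):
    c=env.capture(n);x,y,w,h=r;np.savez(n+"9.npz",**c)
    cv2.imwrite(f"pics/{n}9.png",cv2.resize(c["pixels"][y:y+h,x:x+w,::-1],(800,600),interpolation=cv2.INTER_CUBIC))
where()
E
python3 edge.py 8 9
```

```text
t 9.9 holder frame [-22.33  16.49  19.65] rot [-179.61    1.23  -12.05] F(h) [-32.23  -6.19  24.45] T [-0.26  5.41 -0.72] grip 0.643507614849214
shift cm [ 0.031  0.099 -0.057] turn [-0.0068  0.0214  0.0025]
t 10.0 holder frame [-22.36  16.49  19.6 ] rot [-179.61    1.21  -12.07] F(h) [-32.67  -7.18  23.62] T [-0.27  5.35 -0.67] grip 0.643851971968911
8 scene [-9.75 76.  ] top [19.75 20.  ] [-28.75  39.75]
9 scene [-9.75 76.25] top [-23.    27.25] [-32.5   26.25]
```

```bash
python3 - <<'E'
from edge import *
for cn,q,ys in(("scene",ps,[-42,-38,-34,-30]),("top",pt,[-18,-14,-10])):
    for n in("0","9"):
        c,K=cam(f"{cn}{n}.npz")
        xs=np.arange(36,92,3.)
        tot=0
        for y in ys:
            uv=proj(c,K,H(q,[[x,y,30] for x in xs])).astype(np.float32)
            tot=tot+np.stack([cv2.remap(c["pixels"][...,k].astype(np.float32),uv[:,:1].copy(),uv[:,1:].copy(),cv2.INTER_LINEAR)[:,0] for k in range(3)],1)
        print(cn,n);print(np.round(np.hstack([xs[:,None],tot/len(ys)])).astype(int).tolist())
for n,cn,r in(("9","scene",(190,215,48,36)),("0","scene",(190,215,48,36)),("9","top",(420,215,60,45))):
    c,K=cam(f"{cn}{n}.npz");x,y,w,h=r
    cv2.imwrite(f"pics/z{cn}{n}.png",cv2.resize(c["pixels"][y:y+h,x:x+w,::-1],(800,600),interpolation=cv2.INTER_NEAREST))
E
```

```text
scene 0
[[36, 222, 191, 126], [39, 224, 193, 127], [42, 225, 194, 128], [45, 214, 184, 121], [48, 187, 159, 108], [51, 169, 150, 122], [54, 176, 165, 156], [57, 184, 176, 171], [60, 187, 180, 176], [63, 186, 179, 176], [66, 187, 180, 177], [69, 187, 179, 176], [72, 178, 171, 167], [75, 160, 153, 149], [78, 144, 137, 133], [81, 128, 122, 118], [84, 110, 103, 98], [87, 101, 93, 87], [90, 104, 95, 90]]
scene 9
[[36, 228, 197, 130], [39, 229, 198, 132], [42, 229, 198, 131], [45, 228, 196, 130], [48, 227, 195, 129], [51, 225, 194, 128], [54, 224, 193, 127], [57, 224, 193, 127], [60, 224, 192, 127], [63, 225, 193, 127], [66, 227, 195, 130], [69, 225, 195, 130], [72, 207, 178, 122], [75, 173, 151, 118], [78, 146, 135, 123], [81, 129, 122, 117], [84, 111, 104, 99], [87, 102, 94, 89], [90, 105, 95, 90]]
top 0
[[36, 182, 144, 73], [39, 183, 145, 73], [42, 183, 147, 82], [45, 181, 154, 115], [48, 179, 166, 151], [51, 179, 173, 168], [54, 175, 170, 166], [57, 170, 165, 162], [60, 168, 163, 159], [63, 168, 163, 159], [66, 165, 161, 157], [69, 148, 144, 141], [72, 110, 107, 105], [75, 81, 81, 80], [78, 76, 77, 77], [81, 79, 77, 75], [84, 107, 83, 63], [87, 151, 99, 38], [90, 175, 110, 12]]
top 9
[[36, 71, 62, 46], [39, 106, 87, 53], [42, 133, 106, 60], [45, 151, 120, 64], [48, 163, 129, 68], [51, 171, 136, 70], [54, 177, 140, 72], [57, 181, 143, 73], [60, 181, 144, 75], [63, 183, 145, 76], [66, 187, 148, 76], [69, 181, 143, 74], [72, 148, 120, 72], [75, 104, 93, 76], [78, 82, 82, 81], [81, 82, 80, 79], [84, 111, 86, 66], [87, 156, 102, 39], [90, 181, 114, 12]]
```

View pics/zscene9.png

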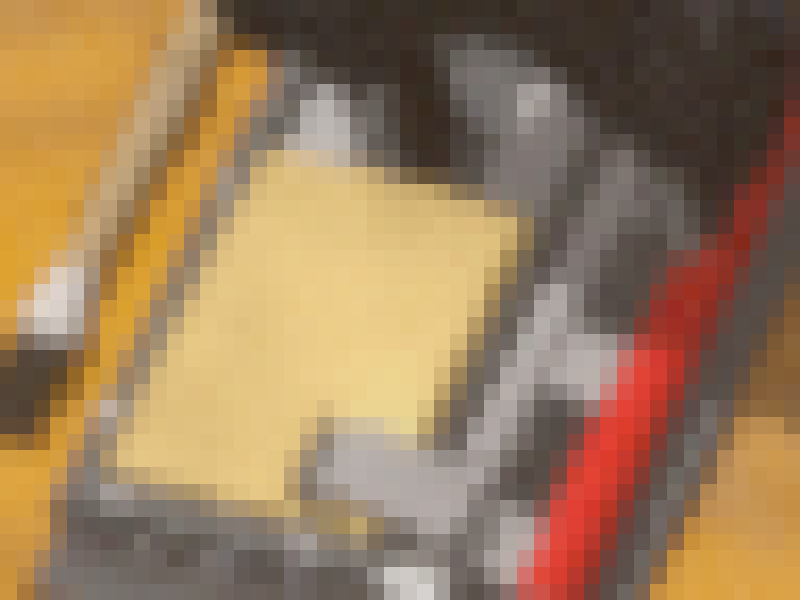

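View pics/zscene0.png

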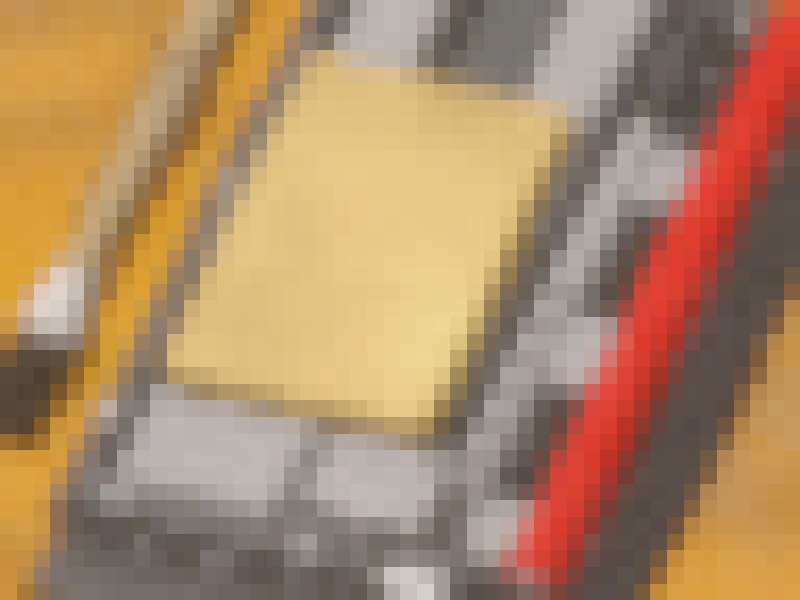

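View pics/ztop9.png

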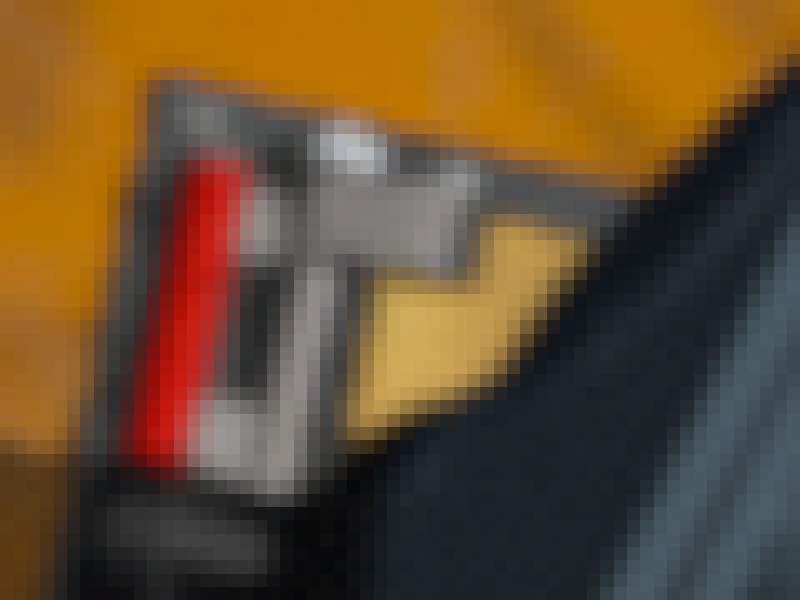

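Request:
move_arm:
  steps:
    - [[-0.1, 0.03, 0], [0, 0.01, 0]]
    - [[-0.3, 0.03, 0], [0, 0.021, 0]]
    - [[-0.6, 0.03, 0], [0, 0.021, 0]]
    - [[-0.9, 0.03, 0], [0, 0.021, 0]]
    - [[-0.9, 0.03, 0], [0, 0.021, 0]]
    - [[-0.9, 0.03, 0], [0, 0.021, 0]]

```text
time: 10.5
position: [447.5, -247.3, 20.9]
tool_rot: [-179.8, -0.2, -12.1]
contact_force: [2.3, -0.7, 6.4]
grip_width: 0.646
```

```bash
python3 - <<'E'
from tgt import *
import cv2
where()
for n in("top","scene"):
    c=env.capture(n);np.savez(n+"10.npz",**c)
where()
c,r=c,(190,205,60,45);x,y,w,h=r
cv2.imwrite("pics/s10.png",cv2.resize(c["pixels"][y:y+h,x:x+w,::-1],(800,600),interpolation=cv2.INTER_CUBIC))
E
python3 edge.py 9 10
```

```text
t 10.5 holder frame [-29.52  14.43  20.93] rot [-179.78   -0.24  -12.1 ] F(h) [ 2.38 -0.17  6.36] T [-0.03 -0.3  -0.06] grip 0.6458560608592522
t 10.6 holder frame [-29.49  14.44  20.89] rot [-179.78   -0.23  -12.09] F(h) [ 1.43 -0.85  6.69] T [-0.04 -0.38 -0.08] grip 0.6481965477095767
9 scene [-9.75 76.25] top [-23.    27.25] [-32.5   26.25]
10 scene [-9.75 76.25] top [15.75 20.  ] [-52.5   29.25]
```

View pics/s10.png

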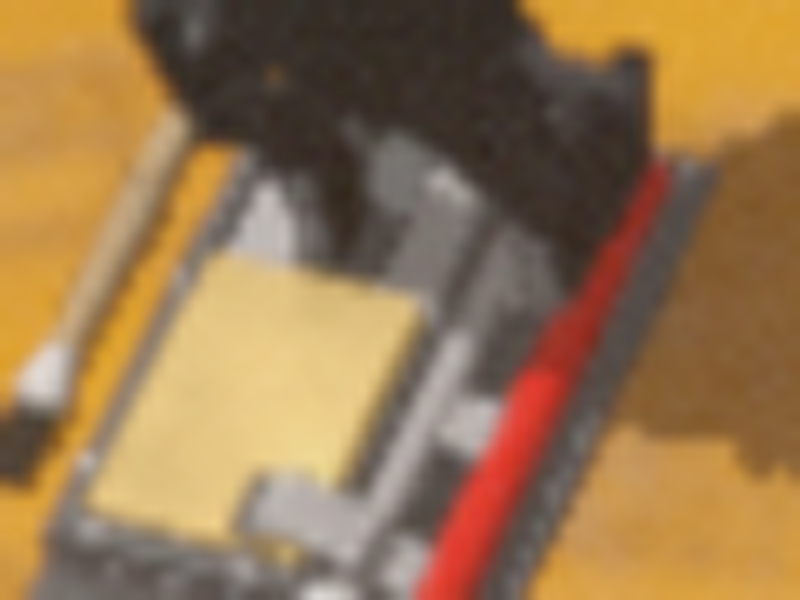

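The block stayed home with the rail still down and the pusher clear of it, so I lift off now.

Request:
move_arm:
  steps:
    - [[0, 0, -0.2], [0, 0, 0]]
    - [[0, 0, -0.4], [0, 0, 0]]
    - [[0, 0, -0.6], [0, 0, 0]]
    - [[0, 0, -0.8], [0, 0, 0]]
    - [[0, 0, -1.0], [0, 0, 0]]
    - [[0, 0, -1.4], [0, 0, 0]]
    - [[0, 0, -2], [0, 0, 0]]
    - [[0, 0, -3.5], [0, 0, 0]]
    - [[0, 0, -6], [0, 0, 0]]
    - [[0, 0, -9], [0, 0, 0]]
    - [[0, 0, -12], [0, 0, 0]]
    - [[0, 0, -12], [0, 0, 0]]

```text
time: 11.6
position: [449.8, -249.9, 147.1]
tool_rot: [179.9, -0.8, -12.1]
contact_force: [1.3, -0.4, 1.2]
grip_width: 0.642
```

Request:
move_arm:
  steps:
    - [[-2, 3, -2], [0, 0, 0]]
    - [[-4, 6, -4], [0, 0, 0]]
    - [[-6, 9, -5], [0, 0, 0]]
    - [[-8, 12, -5], [0, 0, 0]]
    - [[-10, 15, -5], [0, 0, 0]]
    - [[-12, 18, -5], [0, 0, 0]]
    - [[-12, 18, -5], [0, 0, 0]]
    - [[-12, 18, -5], [0, 0, 0]]

```text
time: 12.27
position: [292.8, -401.8, 195.8]
tool_rot: [179.9, -0.8, -12.3]
contact_force: [0.5, 0.2, 0.0]
grip_width: 0.644
```

```bash
python3 - <<'E'
from tgt import *
import cv2
where()
im=[]
for n,(x,y,w,h) in(("top",(410,205,80,90)),("scene",(180,195,80,90))):
    c=env.capture(n);np.savez(n+"11.npz",**c)
    im.append(cv2.resize(c["pixels"][y:y+h,x:x+w,::-1],(400,450),interpolation=cv2.INTER_CUBIC))
cv2.imwrite("pics/f11.png",np.hstack(im))
E
python3 edge.py 9 11
```

```text
t 12.27 holder frame [-148.08 -169.32  195.8 ] rot [179.92  -0.76 -12.3 ] F(h) [0.47 0.3  0.03] T [ 0.05  0.02 -0.06] grip 0.6443493893841595
9 scene [-9.75 76.25] top [-23.    27.25] [-32.5   26.25]
11 scene [-9.5  76.25] top [-11.75  72.75] [-11.5   72.75]
```

View pics/f11.png

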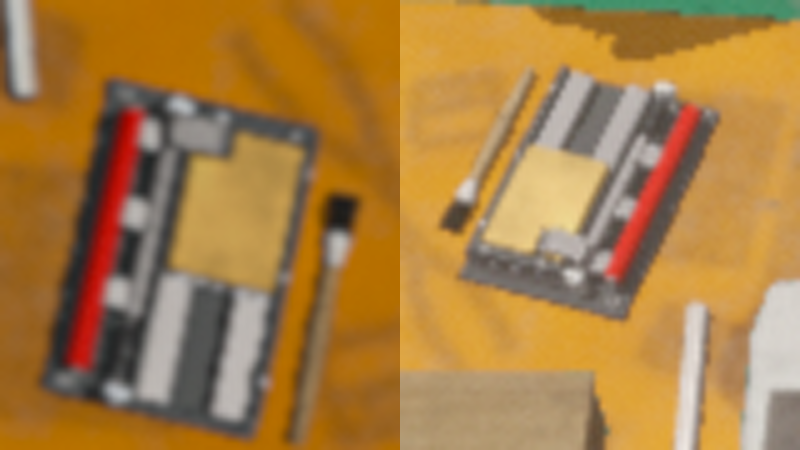

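```bash
python3 - <<'E'
from edge import *
for cn,q in(("top",pt),("scene",ps)):
    c,K=cam(f"{cn}11.npz");xs=np.arange(-32,2,2.)
    for y in(-24,-17,-10,-40,5):
        uv=proj(c,K,H(q,[[x,y,22] for x in xs])).astype(np.float32)
        v=[cv2.remap(c["pixels"][...,k].astype(np.float32),uv[:,:1].copy(),uv[:,1:].copy(),cv2.INTER_LINEAR)[:,0] for k in(0,2)]
        print(cn,y,[(int(x),int(a),int(b)) for x,a,b in zip(xs,*v)])
im=[]
for cn,(x,y,w,h) in(("top",(432,222,40,45)),("scene",(196,213,40,45))):
    c,K=cam(f"{cn}11.npz");im.append(cv2.resize(c["pixels"][y:y+h,x:x+w,::-1],(400,450),interpolation=cv2.INTER_NEAREST))
cv2.imwrite("pics/z11.png",np.hstack(im))
E
```

```text
top -24 [(-32, 55, 54), (-30, 54, 54), (-28, 60, 60), (-26, 64, 63), (-24, 64, 63), (-22, 63, 62), (-20, 64, 63), (-18, 70, 68), (-16, 80, 77), (-14, 99, 83), (-12, 123, 81), (-10, 150, 75), (-8, 174, 74), (-6, 186, 75), (-4, 191, 76), (-2, 191, 77), (0, 191, 78)]
top -17 [(-32, 82, 81), (-30, 81, 80), (-28, 82, 81), (-26, 82, 82), (-24, 82, 82), (-22, 81, 81), (-20, 82, 82), (-18, 90, 90), (-16, 105, 103), (-14, 120, 109), (-12, 131, 101), (-10, 152, 85), (-8, 168, 75), (-6, 179, 72), (-4, 181, 72), (-2, 181, 73), (0, 181, 73)]
top -10 [(-32, 81, 80), (-30, 81, 80), (-28, 81, 80), (-26, 81, 80), (-24, 80, 80), (-22, 80, 80), (-20, 78, 79), (-18, 87, 87), (-16, 103, 100), (-14, 126, 118), (-12, 139, 110), (-10, 151, 95), (-8, 166, 77), (-6, 175, 73), (-4, 181, 72), (-2, 182, 74), (0, 184, 74)]
top -40 [(-32, 187, 178), (-30, 187, 178), (-28, 187, 177), (-26, 187, 177), (-24, 187, 177), (-22, 186, 177), (-20, 183, 175), (-18, 179, 172), (-16, 168, 162), (-14, 160, 146), (-12, 154, 125), (-10, 164, 99), (-8, 174, 83), (-6, 183, 74), (-4, 186, 73), (-2, 186, 74), (0, 187, 75)]
top 5 [(-
[... 1035 characters left out ...]
, (-12, 204, 119), (-10, 213, 121), (-8, 216, 121), (-6, 219, 121), (-4, 221, 124), (-2, 224, 128), (0, 225, 129)]
scene -40 [(-32, 189, 178), (-30, 189, 177), (-28, 188, 177), (-26, 188, 177), (-24, 188, 176), (-22, 189, 176), (-20, 191, 176), (-18, 197, 168), (-16, 204, 158), (-14, 211, 146), (-12, 216, 135), (-10, 219, 128), (-8, 221, 125), (-6, 222, 124), (-4, 223, 126), (-2, 225, 127), (0, 226, 128)]
scene 5 [(-32, 186, 175), (-30, 186, 176), (-28, 187, 176), (-26, 187, 176), (-24, 187, 176), (-22, 188, 176), (-20, 188, 176), (-18, 189, 170), (-16, 193, 158), (-14, 201, 145), (-12, 210, 136), (-10, 216, 127), (-8, 214, 122), (-6, 215, 120), (-4, 218, 123), (-2, 219, 124), (0, 217, 123)]
```

View pics/z11.png

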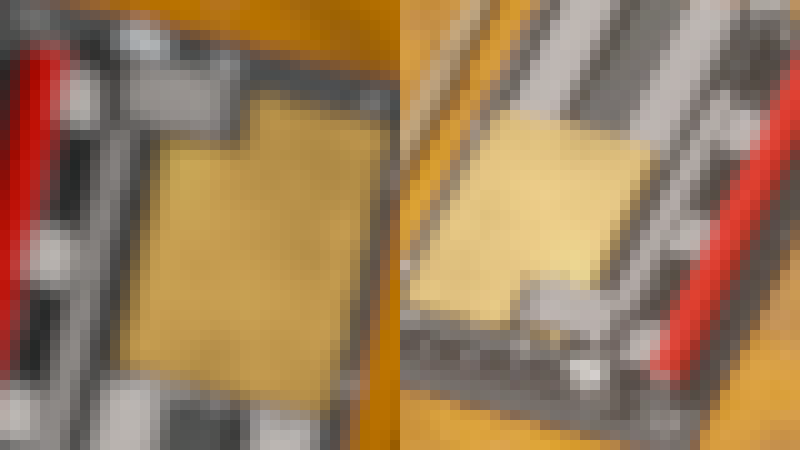

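The bronze runs right up to the dark end stop with no bed showing. A thin light strip separates the slot end from the block's near edge, which fits the home position, and the foot lies on the block. I'm handing in.

```bash
python3 - <<'E'
from tgt import *
where(); print(env.sign_off())
E
```

```text
t 12.37 holder frame [-146.92 -167.35  195.68] rot [179.96  -0.76 -12.1 ] F(h) [-0.41  0.01 -0.34] T [ 0.09 -0.03  0.05] grip 0.6450723415554867
the job is handed in; nothing more can be done
None
```

The block is in the holder, up against the end stop as far as I can tell, and the clip is holding it. I handed in at 12.4 s with the arm clear of everything.

- **What I did:** One fingertip pressed the rail nearly to its stop at 6–7 N. With the rail held down, the other fingertip slid the block about 26 mm along the bed, under the raised foot. It stopped hard: at about 33 N of push the block no longer moved. I backed the pusher off about 7 mm with the rail still down, then lifted straight up so the clip came down on the block.
- **Last checks:** After release the block had not moved. No bed shows between the block and the end stop. The foot lies on the block, the brush and solder bar look untouched, and the contact force is about zero.
- **Disagreement:** The two cameras differ by about 2 mm on the block's near edge, reading -11.6 mm (top) and -9.5 mm (scene) against a nominal -10 mm. That is within their calibration. I relied on the hard stop and the closed gap instead.
- **Force to note:** Partway through the push the downward force rose to about 20 N because the rail had reached its stop. I eased off, but it rose to about 24 N again in the last push against the end stop. Both stayed well under the limits.

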